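Set the stirring sticks out for rinsing

TASK

Get the used stirring sticks ready to be rinsed: pull every wooden stick out of the ceramic cup and lay it flat inside the clear tray, and unscrew the black cap of the steel tank as far as it goes so that the tank is vented. Only when both are done, turn the tank's blue tap handle to half open (45 degrees). Leave all the other things on the sill standing where they are.

Things in the scene. Friction and masses are not known exactly. Their poses are not given: they have to be found in the camera images.
- stick1: wooden stirring stick, 160 mm, 25 g. Origin: centre of the end that starts down in the holder; own z runs along the stick from there. 0 to 105 mm: square shaft 12 x 12 mm; 105 to 160 mm: flat paddle, 28 mm wide along own x, 10 mm thick along own y. Starts standing in a well of the holder (leaning up to 5 degrees); may be absent (four to six of the six are there)
- stick1_tip (a point): centre of the paddle end of stick1, 160 mm from its origin along own z
- stick2: wooden stirring stick, 160 mm, 25 g. Origin: centre of the end that starts down in the holder; own z runs along the stick from there. 0 to 105 mm: square shaft 12 x 12 mm; 105 to 160 mm: flat paddle, 28 mm wide along own x, 10 mm thick along own y. Starts standing in a well of the holder (leaning up to 5 degrees); may be absent (four to six of the six are there)
- stick2_tip (a point): centre of the paddle end of stick2, 160 mm from its origin along own z
- stick3: wooden stirring stick, 160 mm, 25 g. Origin: centre of the end that starts down in the holder; own z runs along the stick from there. 0 to 105 mm: square shaft 12 x 12 mm; 105 to 160 mm: flat paddle, 28 mm wide along own x, 10 mm thick along own y. Starts standing in a well of the holder (leaning up to 5 degrees); may be absent (four to six of the six are there)
- stick3_tip (a point): centre of the paddle end of stick3, 160 mm from its origin along own z
- stick4: wooden stirring stick, 160 mm, 25 g. Origin: centre of the end that starts down in the holder; own z runs along the stick from there. 0 to 105 mm: square shaft 12 x 12 mm; 105 to 160 mm: flat paddle, 28 mm wide along own x, 10 mm thick along own y. Starts standing in a well of the holder (leaning up to 5 degrees); may be absent (four to six of the six are there)
- stick4_tip (a point): centre of the paddle end of stick4, 160 mm from its origin along own z
- stick5: wooden stirring stick, 160 mm, 25 g. Origin: centre of the end that starts down in the holder; own z runs along the stick from there. 0 to 105 mm: square shaft 12 x 12 mm; 105 to 160 mm: flat paddle, 28 mm wide along own x, 10 mm thick along own y. Starts standing in a well of the holder (leaning up to 5 degrees); may be absent (four to six of the six are there)
- stick5_tip (a point): centre of the paddle end of stick5, 160 mm from its origin along own z
- stick6: wooden stirring stick, 160 mm, 25 g. Origin: centre of the end that starts down in the holder; own z runs along the stick from there. 0 to 105 mm: square shaft 12 x 12 mm; 105 to 160 mm: flat paddle, 28 mm wide along own x, 10 mm thick along own y. Starts standing in a well of the holder (leaning up to 5 degrees); may be absent (four to six of the six are there)
- stick6_tip (a point): centre of the paddle end of stick6, 160 mm from its origin along own z
- holder: square white ceramic cup with a blue band, 150 mm (own x) x 120 mm x 85 mm tall, fixed to the sill; origin: centre of its underside. Six square wells, 17 mm wide and 75 mm deep (well floor 10 mm above the sill), at own x = -45, 0, 45 mm, y = +-28 mm. Standing sticks reach 170 mm above the sill, their paddles' thin direction along the holder's own y
- tray: clear plastic tray, loose, 260 mm (own x) by 230 mm (own y), 35 mm tall, walls and floor about 4 mm thick; origin: centre of its underside. Stands on the sill between holder and tank; the tank's spout may overhang its left edge
- tank: steel rinsing tank, fixed, a 132 mm wide base with a 120 mm wide cylinder up to 145 mm above the sill, screw cap on top in the middle; origin: centre of its underside. From its own -y side, at 90 mm height, a brass pipe 20 mm thick leads along own -y to the tap (axis at own y = -120 mm) and the spout (end at own y = -195 mm; top of spout at 99 mm)
- cap (a joint): the tank's black screw cap, rad: 0 screwed tight, grows as it is unscrewed (counter-clockwise seen from above), stops at 2.8. It stays captive at the same height and stays where it is left; about 0.1 N m turns it
- cap_grip (a point): point on the cap's axis, 12 mm below its top, at the height to grip; own x along the white line on the cap, turns with it. The cap is a 52 mm wide cylinder, 34 mm tall, underside 158 mm and top 192 mm above the sill
- tap (a joint): the tap's blue handle, rad: 0 shut (bar across the pipe, along the tank's own x), grows counter-clockwise seen from above, 1.571 fully open (bar along the pipe), so half open is 0.785. Stays where it is left; about 0.12 N m turns it
- tap_grip (a point): centre of the tap's blue bar handle, on its vertical turning axis, 136 mm above the sill; own x along the bar (towards the white end mark), turns with it. The bar is 70 mm long, 14 mm thick, 24 mm tall (122 to 146 mm above the sill); free space 60 mm to the tank
- moka: red enamel moka pot, 166 mm tall body, 100 mm wide, black handle; a bystander; origin: centre of its underside
- canister: red enamel sugar canister with a steel clip latch, 125 mm tall, 104 mm wide; a bystander; origin: centre of its underside
- pump: empty stainless steel pump dispenser bottle, 66 mm wide, 190 mm tall; a bystander; origin: centre of its underside
- mug: blue ceramic mug, 76 mm wide, 90 mm tall; a bystander; origin: centre of its underside
- coffee_tin: copper coffee tin, 84 mm wide, 120 mm tall; a bystander; origin: centre of its underside

How it is judged:
On the way, in this order (a step that is already met when the one before it is completed fails the run):
1. every stick that is there lies flat inside the tray and the tank's cap is unscrewed (more than 2.5 rad) (x of stick1 in the frame of tray between -0.129 and 0.129 m and y of stick1 in the frame of tray between -0.114 and 0.114 m and z of stick1 in the frame of tray between 0 and 0.036 m and x of stick1_tip in the frame of tray between -0.129 and 0.129 m and y of stick1_tip in the frame of tray between -0.114 and 0.114 m and z of stick1_tip in the frame of tray between 0 and 0.036 m and x of stick2 in the frame of tray between -0.129 and 0.129 m and y of stick2 in the frame of tray between -0.114 and 0.114 m and z of stick2 in the frame of tray between 0 and 0.036 m and x of stick2_tip in the frame of tray between -0.129 and 0.129 m and y of stick2_tip in the frame of tray between -0.114 and 0.114 m and z of stick2_tip in the frame of tray between 0 and 0.036 m and x of stick3 in the frame of tray between -0.129 and 0.129 m and y of stick3 in the frame of tray between -0.114 and 0.114 m and z of stick3 in the frame of tray between 0 and 0.036 m and x of stick3_tip in the frame of tray between -0.129 and 0.129 m and y of stick3_tip in the frame of tray between -0.114 and 0.114 m and z of stick3_tip in the frame of tray between 0 and 0.036 m and x of stick4 in the frame of tray between -0.129 and 0.129 m and y of stick4 in the frame of tray between -0.114 and 0.114 m and z of stick4 in the frame of tray between 0 and 0.036 m and x of stick4_tip in the frame of tray between -0.129 and 0.129 m and y of stick4_tip in the frame of tray between -0.114 and 0.114 m and z of stick4_tip in the frame of tray between 0 and 0.036 m and x of stick5 in the frame of tray between -0.129 and 0.129 m and y of stick5 in the frame of tray between -0.114 and 0.114 m and z of stick5 in the frame of tray between 0 and 0.036 m and x of stick5_tip in the frame of tray between -0.129 and 0.129 m and y of stick5_tip in the frame of tray between -0.114 and 0.114 m and z of stick5_tip in the frame of tray between 0 and 0.036 m and x of stick6 in the frame of tray between -0.129 and 0.129 m and y of stick6 in the frame of tray between -0.114 and 0.114 m and z of stick6 in the frame of tray between 0 and 0.036 m and x of stick6_tip in the frame of tray between -0.129 and 0.129 m and y of stick6_tip in the frame of tray between -0.114 and 0.114 m and z of stick6_tip in the frame of tray between 0 and 0.036 m and value of joint cap above 2.5 rad), for 0.2 s.
2. after that the tap is set half open (0.785 rad, give or take 0.11) (value of joint tap between 0.675 and 0.895 rad), for 0.2 s.
At the end, for the whole second after the job is handed in: Every stick that is there lies at rest inside the tray (both ends within the walls, neither end higher than 36 mm above the tray's underside), the cap stands at more than 2.5 rad, the tap at 0.785 rad give or take 0.11 (all of step 1 and all of step 2 and linear speed of each of stick1, stick2, stick3, stick4, stick5, stick6 below 0.02 m/s); the robot touches nothing.
It fails at once if a bystander is moved more than 40 mm (distance of any of moka, canister, pump, mug, coffee_tin from where it was at the start of the episode above 0.04 m).
It fails at once if a standing bystander is tipped over (angle between any of moka, canister, pump, mug, coffee_tin's own z axis and vertical above 0.5 rad).
Of stick1, stick2, stick3, stick4, stick5, stick6 only 4 to 6 are there at a start; the rules pass over those that are not, and their reading is None.
At some moment in a run one of tray may be knocked a few centimetres aside while the robot is not near it.
Once in a run the grip may slacken for a moment while it holds something.
It also fails if it takes over 210 s, if anything falls off the work surface, if the arm or the gripper's body presses on something with over 40 N, if the wrist force passes 120 N, or if a joint passes its speed limit or range.

ROBOT

A 7-joint arm with a two-finger parallel gripper is mounted at the origin on the work surface. World frame = base frame: x ahead of the robot, y to its left, z up, the work surface at z = 0. Lengths are in m, angles in rad, forces in N, time in s.
With the tool pointing down it reaches from about 0.425 to 0.95 m from the base axis. Payload 16.7 kg.
Tool frame: the origin (TCP) lies at the very end of the fingers, on their centre line; the grasp point (between the pads) lies 19 mm behind it; z points along the fingers, y is the line along which they close (so a half turn about z gives the same grasp; the last joint's range is limited). The gripper opens to 94 mm and grips with 3 to 60 N. Pads are 16 mm wide; open, the fingers measure 119 mm over their backs; the gripper's body (75 mm by 177 mm) begins 78 mm behind the grasp point.
Start: joints at [1.155, 0.426, 0.074, 1.606, -0.034, 1.111, -0.067], TCP at [0.177, -0.651, 0.205] pointing down, gripper open.
Joint ranges: [-2.85, 2.85], [-0.5, 2.14], [-1.23, 1.37], [0.21, 2.46], [-1.02, 4.16], [0.16, 2.05], [-2.73, 2.73]. Speed limits (rad/s): [1.89, 1.89, 2.39, 2.39, 3.01, 3.01, 3.01].

INTERFACE

Orientations are given as a unit quaternion [x, y, z, w].
In Python, from bench import bot gives the robot as it stands.
- The arm moves only by the tool arm_command, never from a script. Its argument "motion" is a list of rows, each a list of 4 numbers: the shift along the tool's x, y, z in cm, then the turn about the tool's z in degrees. In form: [[tx, ty, tz, yaw], ...]. A call has 1 to 12 rows; each row shifts and turns the commanded pose from where the row before left it, along the tool's axes as they then stand; what a row does not reach is not made up. A row lasts 1/8 s, in which the tool goes at most 62.5 mm and 10.7 degrees, less where a joint would pass 70% of its speed; a pose out of reach is approached as far as the arm can. A call is refused whole if a number of a shift passes 6.25 or a number of a turn 10.7, either way. A call with a gripper value outside its range is refused whole. "fingers" is the opening, from -1 (shut) to 1 (fully open), set as the call begins (left out, the last holds). The fingers move at their own pace and stop on an object; the grip force is fixed at half the most. Time passes only in rows, so rows that do not move let the fingers close. It gives the time, the measured TCP pose, the force, the opening and the grip force at its end, in the units of the state.
- bot.get_state(): the state, without advancing time (a new reading comes with each control period).
- bot.get_image(name): name is "side" or "top" or "wrist"; returns (picture, depth): 384x512x3 uint8, red, green, blue; 384x512 float32, m along the optical axis (not along the pixel's ray), 0 where there is no reading.
- bot.get_calibration(name): a dict with "camera_matrix" (3x3 intrinsics, pixels), "distortion" ([k1, k2, p1, p2, k3] as OpenCV has them; the pictures are not rectified), "R" (3x3) and "t" (3): a world point X has camera coordinates R X + t. Camera axes: x right, y down, z forward; pixel columns grow to the right and rows downward; lengths in m; the calibration is good to about 2 mm. A picture is of the moment at which its call begins: read the wrist's pose just before it. get_calibration takes no time and is no camera call; for the wrist camera it gives the pose at the moment of the call.
- bot.close_job(): hands the job in; it is judged then, once.
The state is a dict: "time_s": time; "joint_pos": joint angles; "joint_velocities": joint speeds; "joint_efforts": joint torques, N m; "tool_pos": TCP position; "eef_rot": TCP orientation; "ft_force": force on the tool from outside, world axes, zero at the start; "torque": the same for the moment, N m; "opening": opening from 0.0 (shut) to 1.0 (fully open); "grasp_force": force on a finger pad.
Only numpy, scipy, OpenCV 4.12 (cv2) and the standard library are available. Lean on these libraries where they do the work, as an engineer would, in place of code of your own. Each camera call takes 0.05 s, during which the arm holds its last target. There are 200 camera calls.

## Working session

There is one attempt and no reset: what is moved stays moved. The work goes in short steps, Python scripts to look and compute and a tool call to move; the robot and the scene stay as the last step left them, time stands still between calls to the robot, and variables do not carry over. Pictures are saved under pics/ and viewed, at most 14 in all, crops included, and the job is handed in when it is done.

Besides the shell and the picture viewer there is one more tool, called after "Call:" in YAML: its name, and indented under it one key for each argument. arm_command: Moves the arm, as the interface text tells. Its arguments: {"type":"object","properties":{"motion":{"type":"array","items":{"type":"array","items":{"type":"number"}}},"fingers":{"type":"number"}},"required":["motion"]}

```bash
mkdir -p pics; ls; cat > h.py <<'E'
import numpy as np,cv2
from bench import bot
from scipy.spatial.transform import Rotation as Rn
def grab(n):
    c=bot.get_calibration(n); im,d=bot.get_image(n)
    return im,d,c
def save(im,f): cv2.imwrite('pics/'+f,im[...,::-1])
def ray(c,uv):
    K=np.array(c['camera_matrix'],float);D=np.array(c['distortion'],float)
    p=cv2.undistortPoints(np.array(uv,float).reshape(-1,1,2),K,D).reshape(-1,2)
    R=np.array(c['R']);t=np.array(c['t'])
    return -R.T@t, np.c_[p,np.ones(len(p))]@R
def onz(c,uv,z):
    o,d=ray(c,uv); return o+d*((z-o[2])/d[:,2])[:,None]
def bydepth(c,uv,dep):
    o,d=ray(c,uv); return o+d*np.array(dep).reshape(-1,1)
def cloud(c,d):
    h,w=d.shape; vv,uu=np.mgrid[:h,:w]
    o,r=ray(c,np.c_[uu.ravel(),vv.ravel()]); P=o+r*d.reshape(-1,1); return P.reshape(h,w,3)
def proj(c,P):
    R=np.array(c['R']);t=np.array(c['t'])
    return cv2.projectPoints(np.array(P,float).reshape(-1,1,3),cv2.Rodrigues(R)[0],t,np.array(c['camera_matrix'],float),np.array(c['distortion'],float))[0].reshape(-1,2)
E
python3 - <<'E'
from h import *
s=bot.get_state(); print({k:np.round(v,3).tolist() for k,v in s.items()})
for n in ['side','top','wrist']:
    im,d,c=grab(n); save(im,n+'0.png'); np.savez('/tmp/%s0.npz'%n,im=im,d=d,**{k:np.array(c[k]) for k in c})
    print(n,np.round(c['R'],3).tolist(),np.round(c['t'],3), (d==0).mean())
print(Rn.from_quat(s['eef_rot']).as_matrix().round(3))
E
```

```text
pics
{'time_s': 0.0, 'joint_pos': [1.156, 0.427, 0.074, 1.607, -0.034, 1.111, -0.067], 'joint_velocities': [-0.0, 0.001, -0.001, -0.001, 0.001, -0.003, -0.001], 'joint_efforts': [0.001, -93.583, 3.666, -45.419, -0.049, 0.02, 0.0], 'tool_pos': [0.177, -0.651, 0.205], 'eef_rot': [0.991, 0.132, -0.0, -0.001], 'ft_force': [0.464, 0.605, -0.266], 'torque': [-0.03, 0.018, -0.001], 'grasp_force': 0.0, 'opening': 1.001}
side [[0.997, -0.079, 0.02], [-0.025, -0.526, -0.85], [0.078, 0.847, -0.526]] [-0.54   0.105  1.057] 0.004038492838541667
top [[0.006, -1.0, -0.006], [-0.997, -0.006, -0.071], [0.071, 0.007, -0.997]] [-0.019  0.545  1.344] 0.004033406575520833
wrist [[0.263, -0.965, -0.0], [-0.928, -0.253, 0.272], [-0.263, -0.071, -0.962]] [-0.675 -0.029  0.391] 0.003987630208333333
[[ 0.965  0.263 -0.   ]
 [ 0.263 -0.965  0.001]
 [-0.    -0.001 -1.   ]]
```

View pics/top0.png

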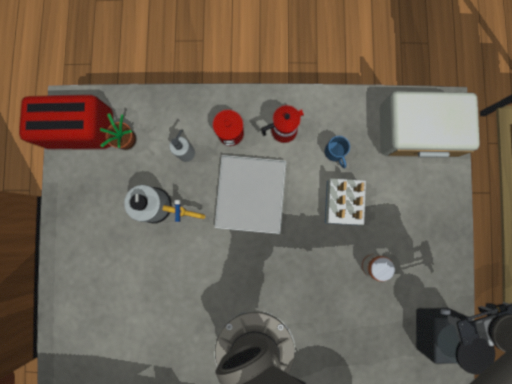

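View pics/side0.png

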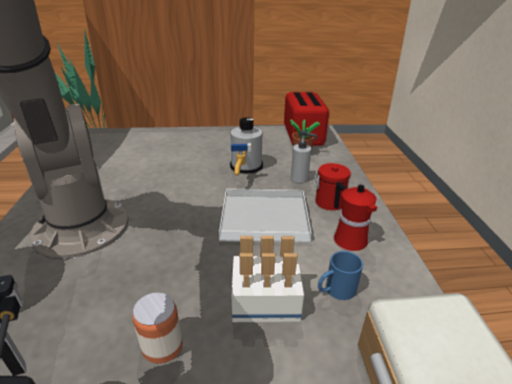

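The top view shows the holder at px (347,202) with six sticks, the tray at (251,193), the tank at (145,203), and the tap at (178,210) with its pipe pointing right. The tin is at (381,268) and the mug at (337,150). The side view shows six paddles at about (245-290, 240-270).

```bash
python3 - <<'E'
from h import *
L=lambda n:dict(np.load('/tmp/%s0.npz'%n))
T=L('top');S=L('side')
out={}
for n,c,box in(('top',T,(320,170,380,235)),('side',S,(225,225,310,300))):
    P=cloud(c,c['d']); hsv=cv2.cvtColor(c['im'],cv2.COLOR_RGB2HSV)
    m=cv2.inRange(hsv,(8,70,60),(28,255,255)); M=np.zeros_like(m);x0,y0,x1,y1=box;M[y0:y1,x0:x1]=m[y0:y1,x0:x1]
    if n=='top': M[P[...,2]<0.155]=0
    k,lab,st,ce=cv2.connectedComponentsWithStats(M)
    for i in range(1,k):
        if st[i,4]>8:
            q=P[lab==i]; print(n,st[i],ce[i].round(1),np.median(q,0).round(3),q.min(0).round(3),q.max(0).round(3))
    # holder top
    hm=(abs(P[...,2]-.085)<.006)&(hsv[...,1]<60); hh=np.zeros_like(m);hh[y0-10:y1+30,x0-10:x1+10]=hm[y0-10:y1+30,x0-10:x1+10]*255
    q=P[hh>0][:,:2].astype(np.float32); print(n,'holder',cv2.minAreaRect(q),len(q))
P=cloud(T,T['d'])
hsv=cv2.cvtColor(T['im'],cv2.COLOR_RGB2HSV)
# cap
m=np.zeros(P.shape[:2],bool);m[175:230,115:175]=1
q=P[m&(P[...,2]>.18)];print('cap',cv2.minEnclosingCircle(q[:,:2].astype(np.float32)),np.median(q[:,2]))
q=P[m&(abs(P[...,2]-.145)<.008)];print('tank',cv2.minEnclosingCircle(q[:,:2].astype(np.float32)),np.median(q[:,2]))
b=cv2.inRange(hsv,(100,120,60),(125,255,255))>0;b[:, :150]=0;b[:,220:]=0;b[:185]=0;b[235:]=0
q=P[b];print('bar',cv2.minAreaRect(q[:,:2].astype(np.float32)),np.median(q,0),len(q))
b=cv2.inRange(hsv,(15,140,100),(30,255,255))>0;b[:, :150]=0;b[:,220:]=0;b[:185]=0;b[235:]=0
q=P[b];print('pipe',cv2.minAreaRect(q[:,:2].astype(np.float32)),np.median(q,0),q.min(0),q.max(0))
# tray
m=np.zeros(P.shape[:2],bool);m[140:245,205:300]=1
q=P[m&(P[...,2]>.025)&(P[...,2]<.05)];print('tray',cv2.minAreaRect(q[:,:2].astype(np.float32)),len(q))
for nm,(u0,v0,u1,v1) in dict(moka=(255,95,310,145),can=(205,100,250,148),pump=(160,110,200,165),mug=(320,130,355,170),tin=(362,250,402,285)).items():
    q=P[v0:v1,u0:u1].reshape(-1,3);q=q[q[:,2]>.05];print(nm,cv2.minEnclosingCircle(q[:,:2].astype(np.float32)),q[:,2].max())
big=cv2.resize(T['im'][165:240,110:220],None,fx=7,fy=7,interpolation=cv2.INTER_CUBIC);save(big,'tank_crop.png')
E
```

```text
top [342 182   4   8  25] [343.9 185.9] [ 0.573 -0.285  0.17 ] [ 0.563 -0.289  0.157] [ 0.586 -0.28   0.175]
top [359 183   5   8  30] [361.5 186.7] [ 0.57  -0.341  0.17 ] [ 0.56  -0.346  0.155] [ 0.583 -0.336  0.174]
top [341 196   4   8  27] [342.7 199.6] [ 0.528 -0.281  0.169] [ 0.518 -0.285  0.156] [ 0.541 -0.277  0.174]
top [359 197   4   8  29] [360.4 200.6] [ 0.525 -0.336  0.17 ] [ 0.448 -0.343  0.159] [ 0.538 -0.025  1.379]
top [341 210   4   8  28] [342.5 213.3] [ 0.487 -0.279  0.17 ] [ 0.474 -0.285  0.157] [ 0.496 -0.275  0.177]
top [358 211   4   8  27] [359.7 214.4] [ 0.484 -0.334  0.169] [ 0.471 -0.339  0.156] [ 0.493 -0.331  0.175]
top holder ((0.4617706537246704, -0.3199266195297241), (0.30063310265541077, 0.1445784568786621), 7.09408712387085) 1126
side [239 236  14  51 557] [245.9 257.5] [ 0.487 -0.341  0.148] [ 0.459 -0.882  0.082] [ 0.502 -0.278  0.656]
side [260 236  15  51 551] [267.1 257.8] [ 0.531 -0.344  0.146] [ 0.517 -0.348  0.002] [ 0.57  -0.148  0.172]
side [280 236  17  51 570] [288.1 258.1] [ 0.575 -0.347  0.145] [ 0.459 -0.882  0.018] [ 0.623 -0.1    0.
[... 536 characters left out ...]
607597082853317), 74.60617065429688) [0.48929868 0.23674441 0.09916976] [0.46974883 0.17339441 0.07625241] [0.50932779 0.30945281 0.1152496 ]
tray ((0.5930026173591614, 0.01689469814300537), (0.2327887862920761, 0.33406493067741394), 86.10067749023438) 388
moka ((0.6420432925224304, -0.07772645354270935), 0.20121780037879944) 1.3793839744828222
can ((0.6415591835975647, 0.038735903799533844), 0.2037956863641739) 1.3793839744828222
pump ((0.5846989750862122, 0.12973572313785553), 0.20639260113239288) 1.3793839744828222
mug ((0.5956408381462097, -0.16960421204566956), 0.20689883828163147) 1.3793839744828222
tin ((0.36833110451698303, -0.2398950159549713), 0.2294999063014984) 1.3793839744828222
```

View pics/tank_crop.png

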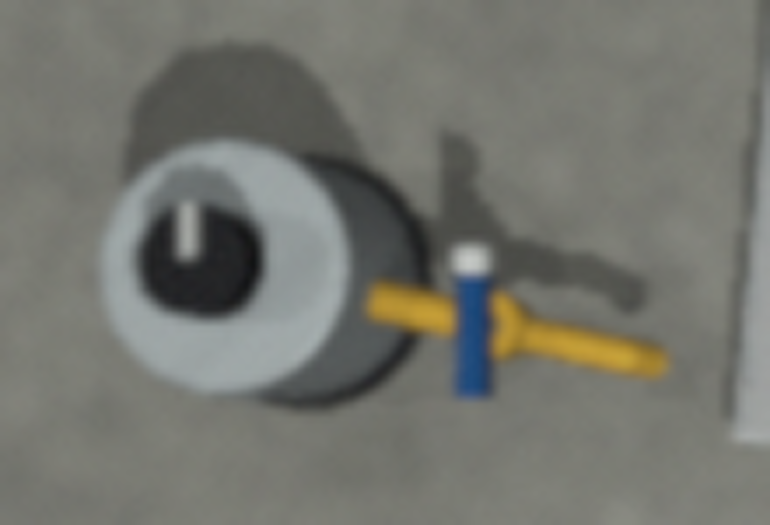

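The crop shows the cap with its white line at (187,230), the blue bar from (470,258) to (470,390) and the brass pipe from (370,300) to (660,362). The bar may not be exactly square to the pipe, so I'll measure that later with the wrist camera. Next come the tray and the height checks.

```bash
cat >> h.py <<'E'
def tray(c):
    hsv=cv2.cvtColor(c['im'],cv2.COLOR_RGB2HSV); P=cloud(c,c['d'])
    m=cv2.inRange(hsv,(0,0,135),(180,40,255)); x,y,z=P[...,0],P[...,1],P[...,2]
    m[(x<.36)|(x>.76)|(y<-.19)|(y>.22)|(z>.06)]=0
    m=cv2.morphologyEx(m,cv2.MORPH_CLOSE,np.ones((7,7))); m=cv2.morphologyEx(m,cv2.MORPH_OPEN,np.ones((7,7)))
    k,l,st,_=cv2.connectedComponentsWithStats(m); i=1+st[1:,4].argmax()
    cn=max(cv2.findContours((l==i).astype(np.uint8),0,2)[0],key=cv2.contourArea)
    q=onz(c,cn.reshape(-1,2),.035)[:,:2].astype(np.float32)
    return cv2.minAreaRect(q)
def tool(s=None):
    s=s or bot.get_state(); R=Rn.from_quat(s['eef_rot']).as_matrix(); return np.array(s['tool_pos']),np.degrees(np.arctan2(R[1,0],R[0,0])),R
def rel(x,y,z,a):
    "yaw deg for tool, then shift in the turned tool axes, cm"
    p,a0,R=tool(); yaw=-((a-a0+180)%360-180); t=np.radians(a); d=np.array([x,y,z])-p
    return dict(yaw=round(yaw,1),tx=round(100*(d[0]*np.cos(t)+d[1]*np.sin(t)),2),ty=round(100*(d[0]*np.sin(t)-d[1]*np.cos(t)),2),tz=round(-100*d[2],2))
E
python3 - <<'E'
from h import *
L=lambda n:dict(np.load('/tmp/%s0.npz'%n))
T=L('top');S=L('side')
print('tray',tray(T))
# two-view heights by triangulation of stick tips
def tri(ua,ub):
    o1,d1=ray(T,[ua]);o2,d2=ray(S,[ub]);d1=d1[0]/np.linalg.norm(d1[0]);d2=d2[0]/np.linalg.norm(d2[0])
    A=np.c_[d1,-d2];s=np.linalg.lstsq(A,o2-o1,rcond=None)[0];a=o1+s[0]*d1;b=o2+s[1]*d2;return ((a+b)/2).round(4),np.linalg.norm(a-b).round(4)
tips=[[.573,-.285,.17],[.528,-.281,.17],[.487,-.279,.17],[.570,-.341,.17],[.525,-.336,.17],[.484,-.334,.17]]
print(proj(S,tips).round(1).tolist())
for nm,C in(('top',T),('side',S)):
    P=cloud(C,C['d']);z=P[...,2];hsv=cv2.cvtColor(C['im'],cv2.COLOR_RGB2HSV)
    reg=(abs(P[...,0]-.518)<.07)&(abs(P[...,1]-.37)<.07)
    q=P[reg&(z>.152)&(z<.2)];print(nm,'cap',cv2.minEnclosingCircle(q[q[:,2]>.185][:,:2].astype(np.float32)),q.max(0),len(q))
    b=(cv2.inRange(hsv,(100,120,50),(125,255,255))>0)&(abs(P[...,0]-.485)<.06)&(abs(P[...,1]-.25)<.05)&(z>.1)&(z<.16)
    q=P[b];print(nm,'bar',q.mean(0).round(3),q.min(0).round(3),q.max(0).round(3))
    w=(hsv[...,1]<60)&(hsv[...,2]>150)&(abs(P[...,0]-.485)<.07)&(abs(P[...,1]-.25)<.05)&(z>.1)&(z<.16)
    print(nm,'mark',P[w].mean(0).round(3),w.sum())
    q=P[(abs(P[...,0]-.56)<.15)&(abs(P[...,1]-.01)<.13)&(z<.06)];print(nm,'tray z pct',np.percentile(q[:,2],[50,98]).round(3))
    if nm=='top':
        m=(abs(z-.086)<.006)&(P[...,0]>.44)&(P[...,0]<.62)&(P[...,1]<-.23)&(P[...,1]>-.39)&(hsv[...,1]<50)
        print('holder',cv2.minAreaRect(P[m][:,:2].astype(np.float32)),P[m].mean(0))
E
```

```text
tray ((0.5831449031829834, -0.026512503623962402), (0.3191372752189636, 0.31860068440437317), 86.49397277832031)
[[284.9, 235.6], [264.0, 235.2], [245.0, 235.3], [287.3, 253.0], [265.0, 252.3], [244.8, 252.4]]
top cap ((0.5170643329620361, 0.3701915740966797), 0.02672828733921051) [0.56451534 0.397084   0.19914952] 254
top bar [0.485 0.25  0.147] [0.462 0.245 0.142] [0.51  0.255 0.154]
top mark [0.521 0.253 0.148] 15
top tray z pct [0.004 0.036]
holder ((0.5297629833221436, -0.3115728795528412), (0.12247864902019501, 0.15073642134666443), 86.8088607788086) [ 0.5276938  -0.30655293  0.08556982]
side cap ((0.5209659337997437, 0.36389487981796265), 0.026006106287240982) [0.54750727 0.3841271  0.19243852] 178
side bar [0.49  0.246 0.137] [0.467 0.239 0.123] [0.516 0.259 0.146]
side mark [0.525 0.246 0.139] 12
side tray z pct [0.002 0.033]
```

```bash
python3 - <<'E'
from h import *
T=dict(np.load('/tmp/top0.npz'));P=cloud(T,T['d']);hsv=cv2.cvtColor(T['im'],cv2.COLOR_RGB2HSV)
print(hsv[195,150:345:6].tolist())
print(P[195,200:300:4,2].round(3).tolist())
for th in(145,150,155,160,165):
    m=((hsv[...,2]>th)&(hsv[...,1]<40)).astype(np.uint8);m[:145]=0;m[240:]=0;m[:,:200]=0;m[:,300:]=0
    m=cv2.morphologyEx(m,cv2.MORPH_OPEN,np.ones((5,5)))
    cn=cv2.findContours(m,0,2)[0]
    if cn:
        cn=max(cn,key=cv2.contourArea);print(th,cv2.minAreaRect(onz(T,cn.reshape(-1,2),.035)[:,:2].astype(np.float32)))
E
```

```text
[[94, 13, 161], [93, 14, 163], [100, 11, 69], [40, 14, 55], [36, 17, 76], [34, 18, 98], [30, 15, 116], [38, 17, 119], [25, 13, 121], [34, 15, 123], [30, 14, 125], [34, 17, 108], [75, 3, 161], [80, 5, 160], [75, 3, 159], [70, 5, 160], [60, 3, 160], [80, 5, 161], [90, 3, 160], [70, 5, 161], [75, 3, 161], [60, 2, 161], [70, 5, 161], [34, 16, 126], [37, 18, 127], [34, 14, 126], [37, 17, 133], [30, 14, 132], [35, 14, 108], [30, 17, 92], [70, 4, 173], [56, 11, 162], [18, 27, 158]]
[0.002, -0.004, 0.003, 0.003, 0.003, 0.004, 0.001, 0.01, 0.005, 0.007, 0.001, 0.009, 0.003, 0.007, 0.011, 0.007, 0.001, 0.001, 0.003, 0.004, 0.007, 0.001, -0.001, 0.003, -0.002]
145 ((0.5546220541000366, 0.016855984926223755), (0.22835713624954224, 0.25504180788993835), 85.33728790283203)
150 ((0.5545076131820679, 0.016926802694797516), (0.2260851413011551, 0.25220364332199097), 85.56156921386719)
155 ((0.5530070066452026, 0.017009899020195007), (0.2219647467136383, 0.24991485476493835), 85.34113311767578)
160 ((0.5994731783866882, -0.060452353209257126), (0.07787957787513733, 0.13711318373680115), 87.84990692138672)
```

Call:
arm_command:
  motion:
    - [0, 0, -6, 9.5]
    - [0, 0, -6, 9.5]
  fingers: -0.3

```text
time_s: 0.4
tool_pos: [0.177, -0.6508, 0.3263]
eef_rot: [0.999, -0.036, -0.0, -0.001]
ft_force: [0.2, -0.3, 0.9]
opening: 0.823
grasp_force: 0.0
```

Call:
arm_command:
  motion:
    - [3.15, -4.36, 0.85, 0]
    - [3.15, -4.36, 0.85, 0]
    - [3.15, -4.36, 0.85, 0]
    - [3.15, -4.36, 0.85, 0]
    - [3.15, -4.36, 0.85, 0]
    - [3.15, -4.36, 0.85, 0]
    - [3.15, -4.36, 0.85, 0]
    - [3.15, -4.36, 0.85, 0]
    - [3.15, -4.36, 0.85, 0]
    - [0, 0, 0, 0]
    - [0, 0, 0, 0]

```text
time_s: 1.78
tool_pos: [0.4856, -0.2788, 0.2488]
eef_rot: [0.999, -0.033, -0.0, 0.0]
ft_force: [-0.5, -0.5, 0.7]
opening: 0.352
grasp_force: 0.0
```

```bash
python3 - <<'E'
from h import *
print(tool()[:2]);im,d,c=grab('wrist');save(im,'w1.png');print(proj(c,[[.487,-.279,.17],[.484,-.334,.17],[.528,-.281,.17]]).round())
print(rel(.487,-.279,.126,-4))
P=cloud(c,d);hsv=cv2.cvtColor(im,cv2.COLOR_RGB2HSV);m=(cv2.inRange(hsv,(8,70,60),(28,255,255))>0)&(abs(P[...,2]-.17)<.006)
k,l,st,ce=cv2.connectedComponentsWithStats(m.astype(np.uint8))
for i in range(1,k):
    if st[i,4]>60: print(ce[i].round(),st[i,4],np.median(P[l==i],0).round(4),cv2.minAreaRect(P[l==i][:,:2].astype(np.float32)))
E
```

```text
(array([ 0.4856008 , -0.27876234,  0.24883654]), np.float64(-3.7738964978991936))
[[248. 197.]
 [315. 196.]
 [247. 147.]]
{'yaw': np.float64(0.2), 'tx': np.float64(0.16), 'ty': np.float64(-0.05), 'tz': np.float64(12.3)}
[326.  81.] 460 [ 0.5734 -0.343   0.1691] ((0.5731722712516785, -0.3433777093887329), (0.008834784850478172, 0.02557721734046936), 86.18597412109375)
[252.  82.] 385 [ 0.5766 -0.2878  0.1693] ((0.5765282511711121, -0.2874899208545685), (0.008300269022583961, 0.024928182363510132), 86.72895050048828)
[251. 140.] 364 [ 0.534  -0.2842  0.1692] ((0.5326806902885437, -0.284432977437973), (0.027417834848165512, 0.009117206558585167), 2.277873992919922)
[321. 140.] 412 [ 0.5298 -0.3388  0.1691] ((0.5293112993240356, -0.3391311466693878), (0.009604006074368954, 0.026915280148386955), 87.75701904296875)
[252. 194.] 340 [ 0.489  -0.2825  0.1691] ((0.4880962371826172, -0.28234177827835083), (0.008378931321203709, 0.027446992695331573), 86.2686538696289)
[318. 194.] 388 [ 0.4853 -0.3363  0.169 ] ((0.4849371314048767, -0.33650892972946167), (0.00990326888859272, 0.02754632942378521), 87.52098846435547)
```

View pics/w1.png

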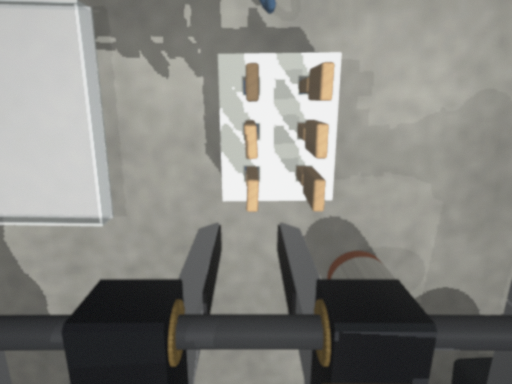

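The wrist view shows the six paddle tops at about (252,82), (326,81), (251,140), (321,140), (252,194) and (318,194), all at z = 0.169. That agrees with the top view to 3 mm. I'll grasp the stick at (0.488,-0.282).

Call:
arm_command:
  motion:
    - [0.25, 0.25, 3, 0]
    - [0, 0, 3.2, 0]
    - [0, 0, 3.1, 0]
    - [0, 0, 3, 0]
    - [0, 0, 0, 0]
    - [0, 0, 0, 0]

```text
time_s: 2.58
tool_pos: [0.4885, -0.282, 0.1272]
eef_rot: [0.999, -0.034, 0.001, 0.0]
ft_force: [-0.3, 1.0, 0.6]
opening: 0.35
grasp_force: 0.0
```

Call:
arm_command:
  motion:
    - [0, 0, 0, 0]
    - [0, 0, 0, 0]
    - [0, 0, 0, 0]
    - [0, 0, 0, 0]
    - [0, 0, 0, 0]
    - [0, 0, 0, 0]
  fingers: -1

```text
time_s: 3.32
tool_pos: [0.4887, -0.2811, 0.1265]
eef_rot: [0.999, -0.033, 0.0, 0.0]
ft_force: [-1.4, 0.5, 6.5]
opening: 0.102
grasp_force: 30.0
```

Call:
arm_command:
  motion:
    - [0, 0, -2, 0]
    - [0, 0, -2, 0]
    - [0, 0, -2, 0]
    - [0, 0, -2, 0]
    - [0, 0, -2, 0]
    - [0, 0, 0, 0]
    - [0, 0, 0, 0]

```text
time_s: 4.2
tool_pos: [0.488, -0.2809, 0.2253]
eef_rot: [0.999, -0.033, -0.0, -0.0]
ft_force: [0.7, -0.2, -0.6]
opening: 0.11
grasp_force: 30.0
```

Call:
arm_command:
  motion:
    - [-0.6, -4.3, 0, 0]
    - [-0.6, -4.3, 0, 0]
    - [-0.6, -4.3, 0, 0]
    - [-0.6, -4.3, 0, 0]
    - [-0.6, -4.3, 0, 0]
    - [-0.6, -4.3, 0, 0]
    - [-0.6, -4.3, 0, 0]
    - [-0.6, -4.3, 0, 0]
    - [-0.6, -4.4, 0, 0]
    - [0, 0, 0, 0]
    - [0, 0, 0, 0]

```text
time_s: 5.58
tool_pos: [0.4597, 0.1091, 0.2253]
eef_rot: [0.999, -0.033, -0.001, 0.0]
ft_force: [0.9, -0.6, 0.1]
opening: 0.104
grasp_force: 30.0
```

```bash
cat >> h.py <<'E'
def tray2(c):
    im=c['im'];hsv=cv2.cvtColor(im,cv2.COLOR_RGB2HSV)
    m=((hsv[...,2]>148)&(hsv[...,1]<40)).astype(np.uint8);m[:140]=0;m[245:]=0;m[:,:195]=0;m[:,310:]=0
    m=cv2.morphologyEx(m,cv2.MORPH_OPEN,np.ones((5,5)))
    cn=np.vstack([k for k in cv2.findContours(m,0,2)[0] if cv2.contourArea(k)>60])
    return cv2.minAreaRect(onz(c,cn.reshape(-1,2),.035)[:,:2].astype(np.float32))
def D(n):
    im,d,c=grab(n);return dict(c,im=im,d=d)
E
python3 - <<'E'
from h import *
print(tool()[:2]);T=D('top');S=D('side');print(tray2(T))
save(np.hstack([T['im'][130:260,160:400],S['im'][120:250,140:380]]).repeat(2,0).repeat(2,1)[:, :960][:, :],'x.png')
cv2.imwrite('pics/p1.png',cv2.resize(np.hstack([T['im'][130:290,160:360],S['im'][120:280,140:340]])[...,::-1],None,fx=2,fy=2))
E
```

```text
(array([0.45969979, 0.10910615, 0.22530497]), np.float64(-3.7685223304093065))
((0.5546162128448486, 0.016789250075817108), (0.22583350539207458, 0.2538534700870514), 85.31712341308594)
```

View pics/p1.png

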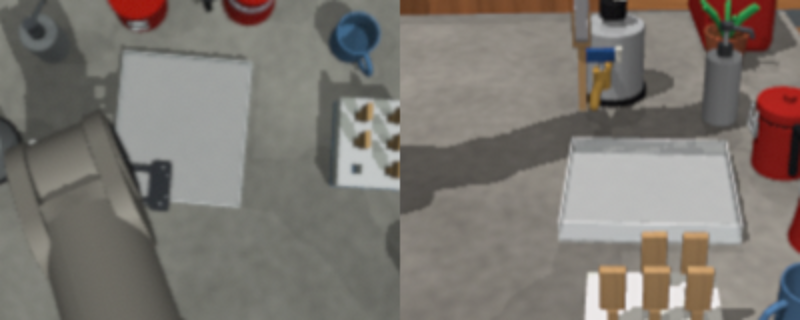

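The tray hasn't moved (top crop, about 185,130), and the stick hangs vertically in the gripper (side crop, about 583,75). I'll lower it.

Call:
arm_command:
  motion:
    - [0, 0, 2.5, 0]
    - [0, 0, 2.5, 0]
    - [0, 0, 2.5, 0]
    - [0, 0, 2.3, 0]
    - [0, 0, 0.3, 0]
    - [0, 0, 0.3, 0]
    - [0, 0, 0, 0]
    - [0, 0, 0, 0]

```text
time_s: 6.68
tool_pos: [0.4603, 0.1097, 0.1226]
eef_rot: [0.999, -0.033, 0.0, -0.0]
ft_force: [1.9, -0.2, -0.1]
opening: 0.106
grasp_force: 30.0
```

Next I'll go down 4 mm to touch, then lean the stick with a 45 mm move along +x.

Call:
arm_command:
  motion:
    - [0, 0, 0.2, 0]
    - [0, 0, 0.2, 0]
    - [0, 0, 0, 0]
    - [0, 0, 0, 0]

```text
time_s: 7.18
tool_pos: [0.4617, 0.1098, 0.1197]
eef_rot: [0.999, -0.033, 0.002, -0.0]
ft_force: [-0.9, -3.4, 24.6]
opening: 0.106
grasp_force: 30.0
```

Call:
arm_command:
  motion:
    - [0.8, 0, 0, 0]
    - [0.8, 0, 0.1, 0]
    - [0.8, 0, 0.15, 0]
    - [0.8, 0, 0.2, 0]
    - [0.8, 0, 0.25, 0]
    - [0.6, 0, 0.25, 0]
    - [0, 0, 0, 0]
    - [0, 0, 0, 0]

```text
time_s: 8.18
tool_pos: [0.5069, 0.1067, 0.1092]
eef_rot: [0.999, -0.033, 0.001, -0.0]
ft_force: [0.8, -1.1, 7.8]
opening: 0.107
grasp_force: 30.0
```

```bash
python3 - <<'E'
from h import *
S=D('side');T=D('top');print(tray2(T))
cv2.imwrite('pics/p2.png',cv2.resize(S['im'][100:230,180:340][...,::-1],None,fx=4,fy=4))
E
```

```text
((0.5547623634338379, 0.016565151512622833), (0.22753645479679108, 0.25453171133995056), 85.18842315673828)
```

View pics/p2.png

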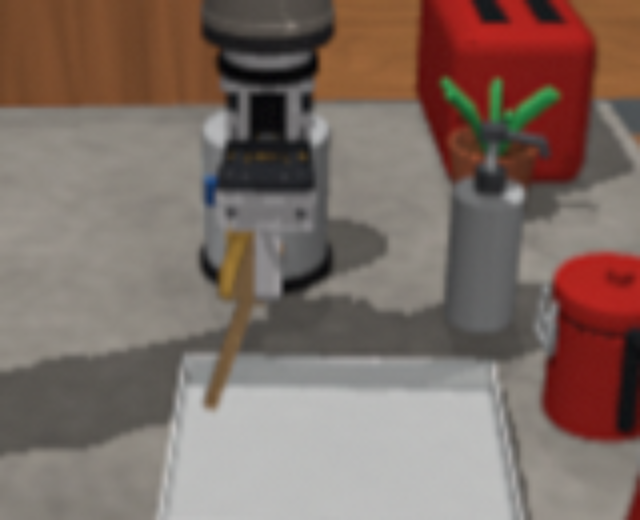

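The stick pivots in the grip: its base is at (210,403), it leans about 20°, and the tray stays put. I'll carry on along the arc down to about 75°, then release.

Call:
arm_command:
  motion:
    - [1.1, 0, 0.3, 0]
    - [1.1, 0, 0.4, 0]
    - [1.0, 0, 0.6, 0]
    - [0.9, 0, 0.7, 0]
    - [0.9, 0, 0.8, 0]
    - [0.8, 0, 0.85, 0]
    - [0.7, 0, 0.95, 0]
    - [0.6, 0, 1.0, 0]
    - [0.4, 0, 0.85, 0]
    - [0.4, 0, 0.85, 0]
    - [0.3, 0, 0.8, 0]
    - [0.2, 0, 0.7, 0]

```text
time_s: 9.78
tool_pos: [0.5915, 0.1012, 0.0204]
eef_rot: [0.999, -0.033, 0.001, -0.0]
ft_force: [3.5, -0.4, 5.4]
opening: 0.109
grasp_force: 30.0
```

Call:
arm_command:
  motion:
    - [0, 0, 0, 0]
    - [0, 0, 0, 0]
    - [0, 0, 0, 0]
    - [0, 0, 0, 0]
  fingers: -0.6

```text
time_s: 10.28
tool_pos: [0.5897, 0.1011, 0.0207]
eef_rot: [0.999, -0.033, 0.0, -0.0]
ft_force: [0.5, 0.4, -0.9]
opening: 0.199
grasp_force: 0.0
```

Call:
arm_command:
  motion:
    - [0, 0, -2, 0]
    - [0, 0, -4, 0]
    - [0, 0, -5, 0]
    - [0, 0, -5, 0]
    - [0, 0, -5, 0]
    - [0, 0, 0, 0]

```text
time_s: 11.02
tool_pos: [0.5914, 0.1018, 0.2361]
eef_rot: [0.999, -0.033, 0.004, -0.001]
ft_force: [-0.6, 1.1, -0.1]
opening: 0.195
grasp_force: 0.0
```

```bash
python3 - <<'E'
from h import *
S=D('side');T=D('top');print(tray2(T),tool()[:2])
cv2.imwrite('pics/p3.png',cv2.resize(np.hstack([T['im'][130:260,160:320],S['im'][130:260,180:340]])[...,::-1],None,fx=2.5,fy=2.5))
E
```

```text
((0.5513923764228821, -0.028891421854496002), (0.1353178471326828, 0.2544499635696411), 84.59049987792969) (array([0.58972532, 0.10110813, 0.23186165]), np.float64(-3.7746498458689266))
```

View pics/p3.png

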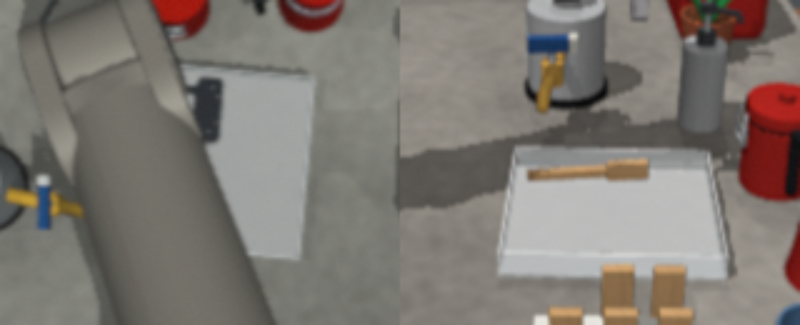

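The first stick lies flat in the tray (side crop, 530-648,170). I'll repeat this for the next one at (0.533,-0.2845).

Call:
arm_command:
  motion:
    - [-0.35, 4.3, 0, 0]
    - [-0.35, 4.3, 0, 0]
    - [-0.35, 4.3, 0, 0]
    - [-0.35, 4.3, 0, 0]
    - [-0.35, 4.3, 0, 0]
    - [-0.35, 4.3, 0, 0]
    - [-0.35, 4.3, 0, 0]
    - [-0.35, 4.3, 0, 0]
    - [-0.35, 4.3, 0, 0]
    - [0, 0, 0, 0]
    - [0, 0, 0, 0]
  fingers: -0.3

```text
time_s: 12.5
tool_pos: [0.5325, -0.2821, 0.2297]
eef_rot: [0.999, -0.033, -0.001, -0.001]
ft_force: [0.5, 0.3, -0.4]
opening: 0.351
grasp_force: 0.0
```

```bash
cat > st.py <<'E'
from h import *
import sys
im,d,c=grab('wrist');T=D('top');P=cloud(c,d);hsv=cv2.cvtColor(im,cv2.COLOR_RGB2HSV);m=(cv2.inRange(hsv,(8,70,60),(28,255,255))>0)&(abs(P[...,2]-.17)<.006)
k,l,st,ce=cv2.connectedComponentsWithStats(m.astype(np.uint8))
for i in range(1,k):
    if st[i,4]>60:
        x,y=cv2.minAreaRect(P[l==i][:,:2].astype(np.float32))[0]; print('stick',round(x,4),round(y,4),round(np.median(P[l==i][:,2]),4),rel(x,y,.1265,-4))
r=tray2(T);print('tray',r,'tool',tool()[:2])
E
python3 st.py
```

```text
stick 0.5773 -0.2877 0.1691 {'yaw': np.float64(0.3), 'tx': np.float64(4.46), 'ty': np.float64(0.3), 'tz': np.float64(10.36)}
stick 0.5742 -0.3431 0.1691 {'yaw': np.float64(0.3), 'tx': np.float64(4.54), 'ty': np.float64(5.85), 'tz': np.float64(10.36)}
stick 0.5328 -0.2844 0.1692 {'yaw': np.float64(0.3), 'tx': np.float64(0.0), 'ty': np.float64(0.29), 'tz': np.float64(10.36)}
stick 0.53 -0.3392 0.1691 {'yaw': np.float64(0.3), 'tx': np.float64(0.11), 'ty': np.float64(5.77), 'tz': np.float64(10.36)}
stick 0.4849 -0.3369 0.1691 {'yaw': np.float64(0.3), 'tx': np.float64(-4.41), 'ty': np.float64(5.85), 'tz': np.float64(10.36)}
tray ((0.5543950200080872, 0.016720831394195557), (0.22823219001293182, 0.2556178569793701), 85.09436798095703) tool (array([ 0.53294589, -0.28154924,  0.2301463 ]), np.float64(-3.6795243337066994))
```

Call:
arm_command:
  motion:
    - [0, 0.25, 2.6, 0]
    - [0, 0, 2.6, 0]
    - [0, 0, 2.6, 0]
    - [0, 0, 2.5, 0]
    - [0, 0, 0, 0]
    - [0, 0, 0, 0]

```text
time_s: 13.35
tool_pos: [0.5333, -0.2851, 0.1285]
eef_rot: [0.999, -0.033, 0.0, 0.0]
ft_force: [0.3, -0.3, 0.4]
opening: 0.349
grasp_force: 0.0
```

Call:
arm_command:
  motion:
    - [0, 0, 0, 0]
    - [0, 0, 0, 0]
    - [0, 0, 0, 0]
    - [0, 0, 0, 0]
    - [0, 0, 0, 0]
    - [0, 0, 0, 0]
  fingers: -1

```text
time_s: 14.1
tool_pos: [0.5329, -0.2856, 0.1279]
eef_rot: [0.999, -0.033, 0.0, 0.0]
ft_force: [-0.3, 0.4, 6.5]
opening: 0.104
grasp_force: 30.0
```

Call:
arm_command:
  motion:
    - [0, 0, -2, 0]
    - [0, 0, -2, 0]
    - [0, 0, -2, 0]
    - [0, 0, -2, 0]
    - [0, 0, -2, 0]
    - [0, 0, 0, 0]
    - [0, 0, 0, 0]

```text
time_s: 14.98
tool_pos: [0.5323, -0.2853, 0.2267]
eef_rot: [0.999, -0.033, -0.0, -0.0]
ft_force: [-0.7, -0.4, -1.0]
opening: 0.103
grasp_force: 30.0
```

Call:
arm_command:
  motion:
    - [-1.1, -3.95, 0, 0]
    - [-1.1, -3.95, 0, 0]
    - [-1.1, -3.95, 0, 0]
    - [-1.1, -3.95, 0, 0]
    - [-1.1, -3.95, 0, 0]
    - [-1.05, -3.95, 0, 0]
    - [-1.05, -3.95, 0, 0]
    - [-1.0, -3.9, 0, 0]
    - [-1.0, -3.9, 0, 0]
    - [0, 0, 0, 0]
    - [0, 0, 0, 0]

```text
time_s: 16.35
tool_pos: [0.46, 0.074, 0.2269]
eef_rot: [0.999, -0.033, -0.001, 0.0]
ft_force: [-0.7, -0.3, 0.3]
opening: 0.104
grasp_force: 30.0
```

```bash
cat > chk.py <<'E'
from h import *
T=D('top');S=D('side');print('tray',tray2(T),tool()[:2])
P=cloud(S,S['d']);hsv=cv2.cvtColor(S['im'],cv2.COLOR_RGB2HSV)
p=tool()[0]
m=(cv2.inRange(hsv,(8,70,50),(28,255,255))>0)&(abs(P[...,0]-p[0])<.04)&(abs(P[...,1]-p[1])<.03)&(P[...,2]<.3)&(P[...,2]>.03)
q=P[m]
if len(q)>10: print('held stick z',np.percentile(q[:,2],[1,99]).round(3),'n',len(q),'low',np.median(q[q[:,2]<np.percentile(q[:,2],15)],0).round(3),'high',np.median(q[q[:,2]>np.percentile(q[:,2],85)],0).round(3))
E
python3 chk.py
```

```text
tray ((0.5547175407409668, 0.01636892557144165), (0.22680647671222687, 0.2541568875312805), 85.3322982788086) (array([0.46017866, 0.0734864 , 0.22708897]), np.float64(-3.8596584649693533))
held stick z [0.108 0.263] n 179 low [0.461 0.067 0.119] high [0.45  0.068 0.231]
```

Call:
arm_command:
  motion:
    - [0, 0, 2.5, 0]
    - [0, 0, 2.5, 0]
    - [0, 0, 2.5, 0]
    - [0, 0, 2.4, 0]
    - [0, 0, 0.3, 0]
    - [0, 0, 0.3, 0]
    - [0, 0, 0.15, 0]
    - [0, 0, 0, 0]
    - [0, 0, 0, 0]

```text
time_s: 17.58
tool_pos: [0.4604, 0.0744, 0.1218]
eef_rot: [0.999, -0.033, 0.0, 0.0]
ft_force: [-1.6, -0.8, 5.4]
opening: 0.103
grasp_force: 30.0
```

Call:
arm_command:
  motion:
    - [0.8, 0, 0, 0]
    - [0.8, 0, 0.1, 0]
    - [0.8, 0, 0.15, 0]
    - [0.8, 0, 0.2, 0]
    - [0.8, 0, 0.25, 0]
    - [0.6, 0, 0.25, 0]
    - [0, 0, 0, 0]
    - [0, 0, 0, 0]

```text
time_s: 18.58
tool_pos: [0.5076, 0.0714, 0.1131]
eef_rot: [0.999, -0.033, 0.002, -0.0]
ft_force: [3.5, -0.7, 9.7]
opening: 0.104
grasp_force: 30.0
```

Call:
arm_command:
  motion:
    - [1.1, 0, 0.4, 0]
    - [1.1, 0, 0.5, 0]
    - [1.0, 0, 0.6, 0]
    - [0.9, 0, 0.75, 0]
    - [0.9, 0, 0.8, 0]
    - [0.8, 0, 0.9, 0]
    - [0.7, 0, 1.0, 0]
    - [0.6, 0, 1.0, 0]
    - [0.4, 0, 0.9, 0]
    - [0.4, 0, 0.9, 0]
    - [0.3, 0, 0.8, 0]
    - [0.2, 0, 0.7, 0]

```text
time_s: 20.08
tool_pos: [0.5917, 0.0661, 0.0202]
eef_rot: [0.999, -0.033, 0.001, -0.0]
ft_force: [4.3, -0.0, 4.8]
opening: 0.104
grasp_force: 30.0
```

Call:
arm_command:
  motion:
    - [0, 0, 0, 0]
    - [0, 0, 0, 0]
    - [0, 0, 0, 0]
    - [0, 0, 0, 0]
  fingers: -0.6

```text
time_s: 20.58
tool_pos: [0.5899, 0.066, 0.0192]
eef_rot: [0.999, -0.033, 0.0, -0.0]
ft_force: [-0.5, 0.8, -0.9]
opening: 0.201
grasp_force: 0.0
```

Call:
arm_command:
  motion:
    - [0, 0, -2, 0]
    - [0, 0, -4, 0]
    - [0, 0, -5, 0]
    - [0, 0, -5, 0]
    - [0, 0, -5, 0]
    - [0, 0, 0, 0]

```text
time_s: 21.32
tool_pos: [0.5916, 0.0667, 0.2345]
eef_rot: [0.999, -0.033, 0.004, -0.001]
ft_force: [0.5, -0.1, 0.0]
opening: 0.198
grasp_force: 0.0
```

Call:
arm_command:
  motion:
    - [0.1, 3.95, 0, 0]
    - [0.1, 3.95, 0, 0]
    - [0.1, 3.95, 0, 0]
    - [0.1, 3.95, 0, 0]
    - [0.1, 3.95, 0, 0]
    - [0.1, 3.95, 0, 0]
    - [0.1, 3.95, 0, 0]
    - [0.1, 3.9, 0, 0]
    - [0.1, 3.9, 0, 0]
    - [0, 0, 0, 0]
    - [0, 0, 0, 0]
  fingers: -0.3

```text
time_s: 22.7
tool_pos: [0.5754, -0.2875, 0.2289]
eef_rot: [0.999, -0.033, -0.0, -0.0]
ft_force: [-0.0, 0.4, -0.5]
opening: 0.348
grasp_force: 0.0
```

```bash
python3 st.py; python3 - <<'E'
from h import *
S=D('side');cv2.imwrite('pics/p4.png',cv2.resize(S['im'][170:250,200:330][...,::-1],None,fx=3,fy=3))
E
```

```text
stick 0.577 -0.288 0.1691 {'yaw': np.float64(0.3), 'tx': np.float64(0.14), 'ty': np.float64(0.1), 'tz': np.float64(10.26)}
stick 0.5742 -0.3432 0.1691 {'yaw': np.float64(0.3), 'tx': np.float64(0.25), 'ty': np.float64(5.63), 'tz': np.float64(10.26)}
stick 0.5304 -0.3392 0.1691 {'yaw': np.float64(0.3), 'tx': np.float64(-4.15), 'ty': np.float64(5.53), 'tz': np.float64(10.26)}
tray ((0.5727638006210327, 0.02548167109489441), (0.22854015231132507, 0.2554362118244171), 85.34322357177734) tool (array([ 0.57569225, -0.28692982,  0.22907937]), np.float64(-3.6849187216639883))
```

View pics/p4.png

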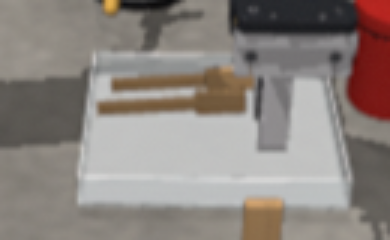

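Two sticks lie flat in the tray (side crop, rows 80 and 103). The tray has been knocked to (0.573,0.0255), so I'm shifting the remaining slots to match.

Call:
arm_command:
  motion:
    - [0.15, 0.1, 2.6, 0]
    - [0, 0, 2.6, 0]
    - [0, 0, 2.6, 0]
    - [0, 0, 2.5, 0]
    - [0, 0, 0, 0]
    - [0, 0, 0, 0]

```text
time_s: 23.6
tool_pos: [0.5776, -0.2891, 0.1271]
eef_rot: [0.999, -0.033, 0.001, 0.0]
ft_force: [-0.5, -0.0, 0.7]
opening: 0.35
grasp_force: 0.0
```

Call:
arm_command:
  motion:
    - [0, 0, 0, 0]
    - [0, 0, 0, 0]
    - [0, 0, 0, 0]
    - [0, 0, 0, 0]
    - [0, 0, 0, 0]
    - [0, 0, 0, 0]
  fingers: -1

```text
time_s: 24.35
tool_pos: [0.5773, -0.2891, 0.1265]
eef_rot: [0.999, -0.033, 0.0, -0.0]
ft_force: [-1.2, 2.9, 5.6]
opening: 0.107
grasp_force: 30.0
```

Call:
arm_command:
  motion:
    - [0, 0, -2, 0]
    - [0, 0, -2, 0]
    - [0, 0, -2, 0]
    - [0, 0, -2, 0]
    - [0, 0, -2, 0]
    - [0, 0, 0, 0]
    - [0, 0, 0, 0]

```text
time_s: 25.22
tool_pos: [0.5767, -0.2895, 0.2256]
eef_rot: [0.999, -0.033, -0.0, -0.0]
ft_force: [-0.3, 0.6, -0.4]
opening: 0.103
grasp_force: 30.0
```

Call:
arm_command:
  motion:
    - [-1.4, -3.65, 0, 0]
    - [-1.4, -3.65, 0, 0]
    - [-1.4, -3.65, 0, 0]
    - [-1.4, -3.65, 0, 0]
    - [-1.4, -3.65, 0, 0]
    - [-1.35, -3.65, 0, 0]
    - [-1.35, -3.65, 0, 0]
    - [-1.35, -3.65, 0, 0]
    - [-1.35, -3.6, 0, 0]
    - [0, 0, 0, 0]
    - [0, 0, 0, 0]

```text
time_s: 26.6
tool_pos: [0.4747, 0.0455, 0.2255]
eef_rot: [0.999, -0.033, -0.0, 0.0]
ft_force: [0.3, -1.0, -0.8]
opening: 0.104
grasp_force: 30.0
```

```bash
python3 chk.py
```

```text
tray ((0.5732646584510803, 0.025287985801696777), (0.22663922607898712, 0.2521958351135254), 85.46527099609375) (array([0.4749359 , 0.04504956, 0.22565598]), np.float64(-3.8507136592307876))
held stick z [0.109 0.266] n 205 low [0.478 0.038 0.12 ] high [0.466 0.039 0.25 ]
```

Call:
arm_command:
  motion:
    - [0, 0, 2.5, 0]
    - [0, 0, 2.5, 0]
    - [0, 0, 2.5, 0]
    - [0, 0, 2.3, 0]
    - [0, 0, 0.3, 0]
    - [0, 0, 0.3, 0]
    - [0, 0, 0.1, 0]
    - [0, 0, 0, 0]
    - [0, 0, 0, 0]

```text
time_s: 27.82
tool_pos: [0.475, 0.0461, 0.1214]
eef_rot: [0.999, -0.033, 0.0, -0.0]
ft_force: [-0.4, -0.6, -0.2]
opening: 0.105
grasp_force: 30.0
```

Call:
arm_command:
  motion:
    - [0.8, 0, 0, 0]
    - [0.8, 0, 0.1, 0]
    - [0.8, 0, 0.15, 0]
    - [0.8, 0, 0.2, 0]
    - [0.8, 0, 0.25, 0]
    - [0.6, 0, 0.25, 0]
    - [0, 0, 0, 0]
    - [0, 0, 0, 0]

```text
time_s: 28.82
tool_pos: [0.523, 0.043, 0.1126]
eef_rot: [0.999, -0.033, 0.002, -0.0]
ft_force: [2.8, -1.7, 12.1]
opening: 0.108
grasp_force: 30.0
```

Call:
arm_command:
  motion:
    - [1.1, 0, 0.4, 0]
    - [1.1, 0, 0.5, 0]
    - [1.0, 0, 0.6, 0]
    - [0.9, 0, 0.75, 0]
    - [0.9, 0, 0.8, 0]
    - [0.8, 0, 0.9, 0]
    - [0.7, 0, 1.0, 0]
    - [0.6, 0, 1.0, 0]
    - [0.4, 0, 0.9, 0]
    - [0.4, 0, 0.9, 0]
    - [0.3, 0, 0.8, 0]
    - [0.2, 0, 0.7, 0]

```text
time_s: 30.32
tool_pos: [0.6068, 0.0375, 0.0193]
eef_rot: [0.999, -0.033, 0.001, -0.0]
ft_force: [3.5, -0.1, 5.4]
opening: 0.105
grasp_force: 30.0
```

Call:
arm_command:
  motion:
    - [0, 0, 0, 0]
    - [0, 0, 0, 0]
    - [0, 0, 0, 0]
    - [0, 0, 0, 0]
  fingers: -0.6

```text
time_s: 30.82
tool_pos: [0.6045, 0.0375, 0.0191]
eef_rot: [0.999, -0.033, 0.0, -0.0]
ft_force: [-0.2, 0.3, -0.1]
opening: 0.201
grasp_force: 0.0
```

Call:
arm_command:
  motion:
    - [0, 0, -2, 0]
    - [0, 0, -4, 0]
    - [0, 0, -5, 0]
    - [0, 0, -5, 0]
    - [0, 0, -5, 0]
    - [0, 0, 0, 0]

```text
time_s: 31.58
tool_pos: [0.6063, 0.0381, 0.2346]
eef_rot: [0.999, -0.033, 0.004, -0.0]
ft_force: [-0.3, 0.2, 0.1]
opening: 0.202
grasp_force: 0.0
```

Call:
arm_command:
  motion:
    - [-0.05, 4.25, 0, 0]
    - [-0.05, 4.25, 0, 0]
    - [-0.05, 4.25, 0, 0]
    - [-0.05, 4.25, 0, 0]
    - [-0.05, 4.25, 0, 0]
    - [-0.05, 4.25, 0, 0]
    - [-0.05, 4.25, 0, 0]
    - [-0.05, 4.25, 0, 0]
    - [-0.05, 4.25, 0, 0]
    - [0, 0, 0, 0]
    - [0, 0, 0, 0]
  fingers: -0.3

```text
time_s: 32.95
tool_pos: [0.5748, -0.343, 0.2291]
eef_rot: [0.999, -0.033, -0.0, -0.0]
ft_force: [-0.5, -0.8, 0.6]
opening: 0.351
grasp_force: 0.0
```

```bash
python3 st.py
```

```text
stick 0.5738 -0.3438 0.169 {'yaw': np.float64(0.3), 'tx': np.float64(-0.13), 'ty': np.float64(0.15), 'tz': np.float64(10.28)}
stick 0.5299 -0.3401 0.1691 {'yaw': np.float64(0.3), 'tx': np.float64(-4.54), 'ty': np.float64(0.08), 'tz': np.float64(10.28)}
stick 0.4889 -0.3374 0.1691 {'yaw': np.float64(0.3), 'tx': np.float64(-8.64), 'ty': np.float64(0.1), 'tz': np.float64(10.28)}
tray ((0.573310136795044, 0.025786302983760834), (0.22819039225578308, 0.255672812461853), 85.1521987915039) tool (array([ 0.57521106, -0.34238386,  0.22927166]), np.float64(-3.674944592766272))
```

Call:
arm_command:
  motion:
    - [-0.1, 0.1, 2.6, 0]
    - [0, 0, 2.6, 0]
    - [0, 0, 2.6, 0]
    - [0, 0, 2.5, 0]
    - [0, 0, 0, 0]
    - [0, 0, 0, 0]

```text
time_s: 33.8
tool_pos: [0.5745, -0.3444, 0.1272]
eef_rot: [0.999, -0.033, 0.001, 0.0]
ft_force: [-0.7, 0.6, 0.8]
opening: 0.354
grasp_force: 0.0
```

Call:
arm_command:
  motion:
    - [0, 0, 0, 0]
    - [0, 0, 0, 0]
    - [0, 0, 0, 0]
    - [0, 0, 0, 0]
    - [0, 0, 0, 0]
    - [0, 0, 0, 0]
  fingers: -1

```text
time_s: 34.55
tool_pos: [0.5741, -0.3449, 0.1265]
eef_rot: [0.999, -0.033, 0.0, 0.0]
ft_force: [-1.3, -0.1, 4.4]
opening: 0.105
grasp_force: 30.0
```

Call:
arm_command:
  motion:
    - [0, 0, -2, 0]
    - [0, 0, -2, 0]
    - [0, 0, -2, 0]
    - [0, 0, -2, 0]
    - [0, 0, -2, 0]
    - [0, 0, 0, 0]
    - [0, 0, 0, 0]

```text
time_s: 35.42
tool_pos: [0.5735, -0.3447, 0.2255]
eef_rot: [0.999, -0.033, -0.0, -0.0]
ft_force: [-0.0, -0.5, -0.7]
opening: 0.102
grasp_force: 30.0
```

Call:
arm_command:
  motion:
    - [-1.35, -3.9, 0, 0]
    - [-1.35, -3.9, 0, 0]
    - [-1.35, -3.9, 0, 0]
    - [-1.35, -3.9, 0, 0]
    - [-1.35, -3.9, 0, 0]
    - [-1.35, -3.9, 0, 0]
    - [-1.35, -3.8, 0, 0]
    - [-1.35, -3.8, 0, 0]
    - [-1.35, -3.8, 0, 0]
    - [0, 0, 0, 0]
    - [0, 0, 0, 0]

```text
time_s: 36.8
tool_pos: [0.4753, 0.0098, 0.2256]
eef_rot: [0.999, -0.033, -0.0, 0.0]
ft_force: [0.4, -0.8, -0.6]
opening: 0.105
grasp_force: 30.0
```

```bash
python3 chk.py
```

```text
tray ((0.6174915432929993, 0.021675385534763336), (0.22634655237197876, 0.16440443694591522), 85.72044372558594) (array([0.47553674, 0.0093895 , 0.22562988]), np.float64(-3.8586021880637955))
held stick z [0.113 0.266] n 191 low [0.477 0.002 0.124] high [0.468 0.004 0.247]
```

The arm hides part of the tray, but its far edge matches, so I'll place here.

Call:
arm_command:
  motion:
    - [0, 0, 2.5, 0]
    - [0, 0, 2.5, 0]
    - [0, 0, 2.5, 0]
    - [0, 0, 2.3, 0]
    - [0, 0, 0.3, 0]
    - [0, 0, 0.3, 0]
    - [0, 0, 0.1, 0]
    - [0, 0, 0, 0]
    - [0, 0, 0, 0]

```text
time_s: 38.02
tool_pos: [0.4757, 0.0104, 0.1214]
eef_rot: [0.999, -0.033, 0.0, 0.0]
ft_force: [0.6, -0.7, -0.8]
opening: 0.105
grasp_force: 30.0
```

Call:
arm_command:
  motion:
    - [0.8, 0, 0, 0]
    - [0.8, 0, 0.1, 0]
    - [0.8, 0, 0.15, 0]
    - [0.8, 0, 0.2, 0]
    - [0.8, 0, 0.25, 0]
    - [0.6, 0, 0.25, 0]
    - [0, 0, 0, 0]
    - [0, 0, 0, 0]

```text
time_s: 39.02
tool_pos: [0.5237, 0.0074, 0.1126]
eef_rot: [0.999, -0.033, 0.002, -0.0]
ft_force: [2.7, -1.9, 12.5]
opening: 0.105
grasp_force: 30.0
```

Call:
arm_command:
  motion:
    - [1.1, 0, 0.4, 0]
    - [1.1, 0, 0.5, 0]
    - [1.0, 0, 0.6, 0]
    - [0.9, 0, 0.75, 0]
    - [0.9, 0, 0.8, 0]
    - [0.8, 0, 0.9, 0]
    - [0.7, 0, 1.0, 0]
    - [0.6, 0, 1.0, 0]
    - [0.4, 0, 0.9, 0]
    - [0.4, 0, 0.9, 0]
    - [0.3, 0, 0.8, 0]
    - [0.2, 0, 0.7, 0]

```text
time_s: 40.52
tool_pos: [0.6074, 0.002, 0.0193]
eef_rot: [0.999, -0.033, 0.001, -0.0]
ft_force: [4.3, -0.9, 5.3]
opening: 0.104
grasp_force: 30.0
```

Call:
arm_command:
  motion:
    - [0, 0, 0, 0]
    - [0, 0, 0, 0]
    - [0, 0, 0, 0]
    - [0, 0, 0, 0]
  fingers: -0.6

```text
time_s: 41.02
tool_pos: [0.6052, 0.0019, 0.0191]
eef_rot: [0.999, -0.033, 0.0, 0.0]
ft_force: [-0.4, 0.6, -0.3]
opening: 0.199
grasp_force: 0.0
```

Call:
arm_command:
  motion:
    - [0, 0, -2, 0]
    - [0, 0, -4, 0]
    - [0, 0, -5, 0]
    - [0, 0, -5, 0]
    - [0, 0, -5, 0]
    - [0, 0, 0, 0]

```text
time_s: 41.78
tool_pos: [0.607, 0.0024, 0.2346]
eef_rot: [0.999, -0.033, 0.004, -0.0]
ft_force: [0.4, -0.1, 0.2]
opening: 0.2
grasp_force: 0.0
```

Call:
arm_command:
  motion:
    - [-0.6, 3.85, 0, 0]
    - [-0.6, 3.85, 0, 0]
    - [-0.6, 3.85, 0, 0]
    - [-0.6, 3.85, 0, 0]
    - [-0.6, 3.85, 0, 0]
    - [-0.6, 3.85, 0, 0]
    - [-0.6, 3.85, 0, 0]
    - [-0.6, 3.85, 0, 0]
    - [-0.5, 3.85, 0, 0]
    - [0, 0, 0, 0]
    - [0, 0, 0, 0]
  fingers: -0.3

```text
time_s: 43.15
tool_pos: [0.5295, -0.3396, 0.2292]
eef_rot: [0.999, -0.033, 0.0, -0.0]
ft_force: [0.5, 0.7, 0.7]
opening: 0.348
grasp_force: 0.0
```

```bash
python3 st.py; python3 - <<'E'
from h import *
S=D('side');T=D('top');cv2.imwrite('pics/p5.png',cv2.resize(np.hstack([T['im'][140:240,200:310],S['im'][165:265,205:315]])[...,::-1],None,fx=3,fy=3))
E
```

```text
stick 0.5295 -0.34 0.1691 {'yaw': np.float64(0.3), 'tx': np.float64(-0.04), 'ty': np.float64(0.09), 'tz': np.float64(10.28)}
stick 0.4851 -0.3376 0.169 {'yaw': np.float64(0.3), 'tx': np.float64(-4.48), 'ty': np.float64(0.16), 'tz': np.float64(10.28)}
tray ((0.5727352499961853, 0.025663092732429504), (0.22774571180343628, 0.2551950216293335), 85.4416275024414) tool (array([ 0.52988947, -0.33913242,  0.22927813]), np.float64(-3.6884264433751808))
```

View pics/p5.png

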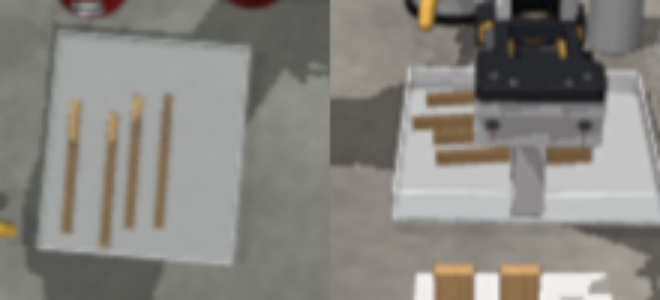

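Four sticks lie in the tray side by side (top crop, columns 70, 108, 133 and 162), with room on the right. I'll take the next one.

Call:
arm_command:
  motion:
    - [0, 0.05, 2.6, 0]
    - [0, 0, 2.6, 0]
    - [0, 0, 2.6, 0]
    - [0, 0, 2.5, 0]
    - [0, 0, 0, 0]
    - [0, 0, 0, 0]

```text
time_s: 44.1
tool_pos: [0.5301, -0.3408, 0.1271]
eef_rot: [0.999, -0.033, 0.0, 0.0]
ft_force: [0.3, 0.3, 0.4]
opening: 0.35
grasp_force: 0.0
```

Call:
arm_command:
  motion:
    - [0, 0, 0, 0]
    - [0, 0, 0, 0]
    - [0, 0, 0, 0]
    - [0, 0, 0, 0]
    - [0, 0, 0, 0]
    - [0, 0, 0, 0]
  fingers: -1

```text
time_s: 44.85
tool_pos: [0.5297, -0.341, 0.1264]
eef_rot: [0.999, -0.033, 0.0, 0.0]
ft_force: [-0.5, 0.9, 5.6]
opening: 0.102
grasp_force: 30.0
```

Call:
arm_command:
  motion:
    - [0, 0, -2, 0]
    - [0, 0, -2, 0]
    - [0, 0, -2, 0]
    - [0, 0, -2, 0]
    - [0, 0, -2, 0]
    - [0, 0, 0, 0]
    - [0, 0, 0, 0]

```text
time_s: 45.72
tool_pos: [0.5292, -0.3408, 0.2255]
eef_rot: [0.999, -0.033, -0.0, -0.0]
ft_force: [0.0, 0.5, -1.1]
opening: 0.102
grasp_force: 30.0
```

Call:
arm_command:
  motion:
    - [-0.95, -3.9, 0, 0]
    - [-0.95, -3.9, 0, 0]
    - [-0.95, -3.9, 0, 0]
    - [-0.95, -3.9, 0, 0]
    - [-0.95, -3.9, 0, 0]
    - [-0.95, -3.9, 0, 0]
    - [-0.95, -3.9, 0, 0]
    - [-0.9, -3.9, 0, 0]
    - [0, 0, 0, 0]
    - [0, 0, 0, 0]

```text
time_s: 46.98
tool_pos: [0.4745, -0.0252, 0.2255]
eef_rot: [0.999, -0.033, -0.0, 0.0]
ft_force: [0.8, -0.4, -0.0]
opening: 0.105
grasp_force: 30.0
```

```bash
python3 chk.py
```

```text
tray ((0.5733495950698853, 0.02526383101940155), (0.22716622054576874, 0.2534404993057251), 85.39813995361328) (array([ 0.47462527, -0.0256094 ,  0.22564702]), np.float64(-3.8509495833979845))
held stick z [0.112 0.266] n 201 low [ 0.476 -0.033  0.124] high [ 0.465 -0.032  0.251]
```

Call:
arm_command:
  motion:
    - [0, 0, 2.5, 0]
    - [0, 0, 2.5, 0]
    - [0, 0, 2.5, 0]
    - [0, 0, 2.3, 0]
    - [0, 0, 0.3, 0]
    - [0, 0, 0.3, 0]
    - [0, 0, 0.1, 0]
    - [0, 0, 0, 0]
    - [0, 0, 0, 0]

```text
time_s: 48.2
tool_pos: [0.4749, -0.0246, 0.1214]
eef_rot: [0.999, -0.033, 0.0, 0.0]
ft_force: [0.4, 0.6, -0.3]
opening: 0.103
grasp_force: 30.0
```

Call:
arm_command:
  motion:
    - [0.8, 0, 0, 0]
    - [0.8, 0, 0.1, 0]
    - [0.8, 0, 0.15, 0]
    - [0.8, 0, 0.2, 0]
    - [0.8, 0, 0.25, 0]
    - [0.6, 0, 0.25, 0]
    - [0, 0, 0, 0]
    - [0, 0, 0, 0]

```text
time_s: 49.2
tool_pos: [0.5229, -0.0277, 0.1126]
eef_rot: [0.999, -0.033, 0.002, -0.0]
ft_force: [1.7, -1.1, 13.3]
opening: 0.103
grasp_force: 30.0
```

Call:
arm_command:
  motion:
    - [1.1, 0, 0.4, 0]
    - [1.1, 0, 0.5, 0]
    - [1.0, 0, 0.6, 0]
    - [0.9, 0, 0.75, 0]
    - [0.9, 0, 0.8, 0]
    - [0.8, 0, 0.9, 0]
    - [0.7, 0, 1.0, 0]
    - [0.6, 0, 1.0, 0]
    - [0.4, 0, 0.9, 0]
    - [0.4, 0, 0.9, 0]
    - [0.3, 0, 0.8, 0]
    - [0.2, 0, 0.7, 0]

```text
time_s: 50.7
tool_pos: [0.6066, -0.0331, 0.0193]
eef_rot: [0.999, -0.033, 0.001, -0.0]
ft_force: [3.0, -0.4, 6.2]
opening: 0.105
grasp_force: 30.0
```

Call:
arm_command:
  motion:
    - [0, 0, 0, 0]
    - [0, 0, 0, 0]
    - [0, 0, 0, 0]
    - [0, 0, 0, 0]
  fingers: -0.6

```text
time_s: 51.2
tool_pos: [0.6044, -0.0332, 0.0191]
eef_rot: [0.999, -0.033, 0.0, 0.0]
ft_force: [0.4, -0.1, 0.0]
opening: 0.201
grasp_force: 0.0
```

Call:
arm_command:
  motion:
    - [0, 0, -2, 0]
    - [0, 0, -4, 0]
    - [0, 0, -5, 0]
    - [0, 0, -5, 0]
    - [0, 0, -5, 0]
    - [0, 0, 0, 0]

```text
time_s: 51.95
tool_pos: [0.6062, -0.0328, 0.2346]
eef_rot: [0.999, -0.033, 0.004, 0.0]
ft_force: [-0.6, -0.2, 0.1]
opening: 0.2
grasp_force: 0.0
```

Call:
arm_command:
  motion:
    - [-1.25, 3.9, 0, 0]
    - [-1.25, 3.9, 0, 0]
    - [-1.25, 3.9, 0, 0]
    - [-1.25, 3.9, 0, 0]
    - [-1.25, 3.9, 0, 0]
    - [-1.25, 3.9, 0, 0]
    - [-1.25, 3.9, 0, 0]
    - [-1.2, 3.9, 0, 0]
    - [0, 0, 0, 0]
    - [0, 0, 0, 0]
  fingers: -0.3

```text
time_s: 53.2
tool_pos: [0.4846, -0.3372, 0.2292]
eef_rot: [0.999, -0.033, 0.0, -0.0]
ft_force: [0.7, 0.3, 0.0]
opening: 0.355
grasp_force: 0.0
```

```bash
python3 st.py
```

```text
stick 0.4848 -0.3377 0.1691 {'yaw': np.float64(0.3), 'tx': np.float64(-0.02), 'ty': np.float64(0.1), 'tz': np.float64(10.27)}
tray ((0.5727864503860474, 0.025673404335975647), (0.2277875691652298, 0.25521495938301086), 85.40543365478516) tool (array([ 0.4850529 , -0.33670002,  0.22917541]), np.float64(-3.6790421768941064))
```

Call:
arm_command:
  motion:
    - [0, 0.05, 2.6, 0]
    - [0, 0, 2.6, 0]
    - [0, 0, 2.6, 0]
    - [0, 0, 2.5, 0]
    - [0, 0, 0, 0]
    - [0, 0, 0, 0]

```text
time_s: 54.05
tool_pos: [0.4853, -0.3381, 0.127]
eef_rot: [0.999, -0.033, 0.0, 0.0]
ft_force: [0.3, 0.4, 0.6]
opening: 0.352
grasp_force: 0.0
```

Call:
arm_command:
  motion:
    - [0, 0, 0, 0]
    - [0, 0, 0, 0]
    - [0, 0, 0, 0]
    - [0, 0, 0, 0]
    - [0, 0, 0, 0]
    - [0, 0, 0, 0]
  fingers: -1

```text
time_s: 54.8
tool_pos: [0.4848, -0.3385, 0.1264]
eef_rot: [0.999, -0.033, 0.0, 0.0]
ft_force: [-0.4, 0.7, 6.6]
opening: 0.101
grasp_force: 30.0
```

Call:
arm_command:
  motion:
    - [0, 0, -2, 0]
    - [0, 0, -2, 0]
    - [0, 0, -2, 0]
    - [0, 0, -2, 0]
    - [0, 0, -2, 0]
    - [0, 0, 0, 0]
    - [0, 0, 0, 0]

```text
time_s: 55.68
tool_pos: [0.4841, -0.3382, 0.2251]
eef_rot: [0.999, -0.033, -0.0, -0.0]
ft_force: [0.2, 0.0, -1.4]
opening: 0.107
grasp_force: 30.0
```

Call:
arm_command:
  motion:
    - [-0.45, -4.05, 0, 0]
    - [-0.4, -4.05, 0, 0]
    - [-0.45, -4.05, 0, 0]
    - [-0.4, -4.05, 0, 0]
    - [-0.45, -4.05, 0, 0]
    - [-0.4, -4.05, 0, 0]
    - [-0.4, -4.05, 0, 0]
    - [0, 0, 0, 0]
    - [0, 0, 0, 0]

```text
time_s: 56.8
tool_pos: [0.4735, -0.0542, 0.2254]
eef_rot: [0.999, -0.033, -0.0, 0.0]
ft_force: [-0.2, -0.7, 0.3]
opening: 0.107
grasp_force: 30.0
```

```bash
python3 chk.py
```

```text
tray ((0.5733453631401062, 0.02529206871986389), (0.2266659140586853, 0.2532236576080322), 85.47000122070312) (array([ 0.47358387, -0.05465789,  0.22553859]), np.float64(-3.8580381405686586))
held stick z [0.109 0.267] n 219 low [ 0.476 -0.062  0.121] high [ 0.464 -0.06   0.255]
```

Call:
arm_command:
  motion:
    - [0, 0, 2.5, 0]
    - [0, 0, 2.5, 0]
    - [0, 0, 2.5, 0]
    - [0, 0, 2.3, 0]
    - [0, 0, 0.3, 0]
    - [0, 0, 0.3, 0]
    - [0, 0, 0.1, 0]
    - [0, 0, 0, 0]
    - [0, 0, 0, 0]

```text
time_s: 58.02
tool_pos: [0.4739, -0.0536, 0.1214]
eef_rot: [0.999, -0.033, 0.0, 0.0]
ft_force: [1.6, -0.9, -0.4]
opening: 0.104
grasp_force: 30.0
```

Call:
arm_command:
  motion:
    - [0.8, 0, 0, 0]
    - [0.8, 0, 0.1, 0]
    - [0.8, 0, 0.15, 0]
    - [0.8, 0, 0.2, 0]
    - [0.8, 0, 0.25, 0]
    - [0.6, 0, 0.25, 0]
    - [0, 0, 0, 0]
    - [0, 0, 0, 0]

```text
time_s: 59.02
tool_pos: [0.522, -0.0567, 0.1126]
eef_rot: [0.999, -0.033, 0.002, 0.0]
ft_force: [2.2, -0.8, 12.5]
opening: 0.105
grasp_force: 30.0
```

Call:
arm_command:
  motion:
    - [1.1, 0, 0.4, 0]
    - [1.1, 0, 0.5, 0]
    - [1.0, 0, 0.6, 0]
    - [0.9, 0, 0.75, 0]
    - [0.9, 0, 0.8, 0]
    - [0.8, 0, 0.9, 0]
    - [0.7, 0, 1.0, 0]
    - [0.6, 0, 1.0, 0]
    - [0.4, 0, 0.9, 0]
    - [0.4, 0, 0.9, 0]
    - [0, 0, 0, 0]

```text
time_s: 60.4
tool_pos: [0.6002, -0.0616, 0.0338]
eef_rot: [0.999, -0.033, 0.001, -0.0]
ft_force: [3.2, 0.1, 3.0]
opening: 0.106
grasp_force: 30.0
```

Call:
arm_command:
  motion:
    - [0, 0, 0, 0]
    - [0, 0, 0, 0]
    - [0, 0, 0, 0]
    - [0, 0, 0, 0]
  fingers: -0.65

```text
time_s: 60.9
tool_pos: [0.5984, -0.0619, 0.034]
eef_rot: [0.999, -0.033, -0.0, 0.0]
ft_force: [0.2, 0.1, -0.4]
opening: 0.175
grasp_force: 0.0
```

Call:
arm_command:
  motion:
    - [0, 0, -2, 0]
    - [0, 0, -4, 0]
    - [0, 0, -5, 0]
    - [0, 0, -5, 0]
    - [0, 0, -5, 0]
    - [0, 0, 0, 0]

```text
time_s: 61.65
tool_pos: [0.6003, -0.0614, 0.2495]
eef_rot: [0.999, -0.033, 0.004, 0.0]
ft_force: [0.3, 0.2, 0.2]
opening: 0.177
grasp_force: 0.0
```

Call:
arm_command:
  motion:
    - [-1.55, -3.6, -0.4, 0]
    - [-1.55, -3.6, -0.4, 0]
    - [-1.55, -3.6, -0.4, 0]
    - [-1.55, -3.6, -0.4, 0]
    - [-1.55, -3.6, -0.4, 0]
    - [-1.55, -3.6, -0.4, 0]
    - [-1.55, -3.6, -0.4, 0]
    - [-1.55, -3.6, -0.4, 0]
    - [-1.55, -3.6, -0.4, 0]
    - [-1.55, -3.6, -0.4, 0]
    - [0, 0, 0, 0]
    - [0, 0, 0, 0]
  fingers: 1

```text
time_s: 63.15
tool_pos: [0.4675, 0.307, 0.284]
eef_rot: [0.999, -0.033, -0.0, 0.0]
ft_force: [-0.9, -0.0, -0.0]
opening: 1.002
grasp_force: 0.0
```

```bash
cat > tk.py <<'E'
from h import *
import sys
W=D('wrist');P=cloud(W,W['d']);z=P[...,2];hsv=cv2.cvtColor(W['im'],cv2.COLOR_RGB2HSV);f=lambda m:P[m]
c=(hsv[...,2]<70)&(abs(z-.192)<.006)&(np.hypot(P[...,0]-.518,P[...,1]-.369)<.06)
if c.sum(): print('cap',cv2.minEnclosingCircle(f(c)[:,:2].astype(np.float32)),f(c).mean(0).round(4),c.sum())
t=(abs(z-.145)<.004)&(np.hypot(P[...,0]-.518,P[...,1]-.369)<.08)
if t.sum(): print('tank',cv2.minEnclosingCircle(f(t)[:,:2].astype(np.float32)),t.sum())
w=(hsv[...,2]>140)&(abs(z-.192)<.006)&(np.hypot(P[...,0]-.518,P[...,1]-.369)<.03)
if w.sum()>10:
    q=f(w);print('line',q.mean(0).round(4),w.sum())
near=(np.hypot(P[...,0]-.487,P[...,1]-.25)<.055)
b=near&(cv2.inRange(hsv,(100,120,40),(125,255,255))>0)&(abs(z-.146)<.005);mk=near&(hsv[...,1]<60)&(hsv[...,2]>140)&(abs(z-.146)<.006)
bb=b|mk
if b.sum()>20:
    r=cv2.minAreaRect(f(bb)[:,:2].astype(np.float32));q=f(bb)[:,:2];u,s,v=np.linalg.svd(q-q.mean(0),full_matrices=False)
    print('bar',r,f(bb).mean(0).round(4),'mark',f(mk).mean(0).round(4),'ang',np.degrees(np.arctan2(v[0,1],v[0,0])).round(1),b.sum(),mk.sum())
p=(cv2.inRange(hsv,(15,130,60),(32,255,255))>0)&(z>.085)&(z<.105)&(np.hypot(P[...,0]-.487,P[...,1]-.25)<.1)
if p.sum()>30:
    l=cv2.fitLine(f(p)[:,:2].astype(np.float32),cv2.DIST_HUBER,0,.01,.01).ravel();print('pipe dir',np.degrees(np.arctan2(l[1],l[0])).round(1),l[2:],p.sum())
print(tool()[:2],np.round(bot.get_state()['joint_pos'],2))
if len(sys.argv)>1: save(W['im'],sys.argv[1])
E
python3 tk.py w2.png; python3 - <<'E'
from h import *
S=D('side');T=D('top');print(tray2(T));cv2.imwrite('pics/p6.png',cv2.resize(np.hstack([T['im'][140:240,200:310],S['im'][165:265,205:315]])[...,::-1],None,fx=3,fy=3))
E
```

```text
cap ((0.5190671682357788, 0.3677760362625122), 0.025088688358664513) [0.5181 0.3675 0.1911] 2501
tank ((0.5185882449150085, 0.36883872747421265), 0.05879862233996391) 8303
line [0.5294 0.3709 0.1924] 283
bar ((0.4941708445549011, 0.25108015537261963), (0.06780199706554413, 0.01447083055973053), 2.5200068950653076) [0.4969 0.2521 0.1454] mark [0.522  0.2523 0.1456] ang -179.0 602 199
pipe dir 77.0 [0.49185023 0.23534152] 521
(array([0.46782408, 0.3065321 , 0.28398175]), np.float64(-3.828478631634413)) [-0.05  0.25 -0.77  1.73  0.19  1.23 -2.5 ]
((0.5732666850090027, 0.025641590356826782), (0.22853624820709229, 0.2556644380092621), 85.17271423339844)
```

View pics/w2.png

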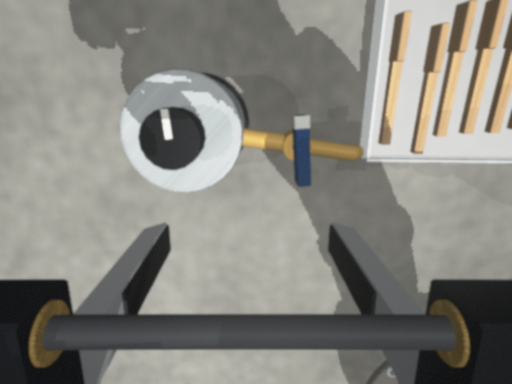

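View pics/p6.png

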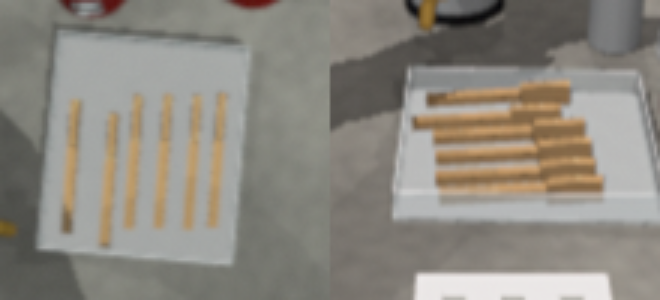

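The wrist view shows the cap at (172,138), the tap bar from (300,118) to (304,185) and the pipe running right to (360,153). p6 shows all six sticks lying in the tray. The cap axis measures (0.5187,0.368) with its top at z = 0.192, and the tap axis is about (0.492,0.251). I'll grip the cap and turn it.

Call:
arm_command:
  motion:
    - [1.2, -1.6, 0, 0]
    - [1.2, -1.6, 0, 0]
    - [1.2, -1.6, 0, 0]
    - [1.1, -1.7, 0, 0]
    - [0, 0, 3, 0]
    - [0, 0, 3, 0]
    - [0, 0, 3, 0]
    - [0, 0, 2.3, 0]
    - [0, 0, 1, 0]
    - [0, 0, 0, 0]
    - [0, 0, 0, 0]

```text
time_s: 64.68
tool_pos: [0.5192, 0.3696, 0.162]
eef_rot: [0.999, -0.033, 0.001, -0.0]
ft_force: [0.5, -0.1, 0.7]
opening: 1.006
grasp_force: 0.0
```

Call:
arm_command:
  motion:
    - [0, 0, 0, 0]
    - [0, 0, 0, 0]
    - [0, 0, 0, 0]
    - [0, 0, 0, 0]
    - [0, 0, 0, 0]
    - [0, 0, 0, 0]
    - [0, 0, 0, 0]
  fingers: -1

```text
time_s: 65.55
tool_pos: [0.5187, 0.3696, 0.1611]
eef_rot: [0.999, -0.033, 0.0, -0.0]
ft_force: [0.2, 2.2, -0.2]
opening: 0.547
grasp_force: 30.0
```

Call:
arm_command:
  motion:
    - [0, 0, 0, -10]
    - [0, 0, 0, -10]
    - [0, 0, 0, -10]
    - [0, 0, 0, -10]
    - [0, 0, 0, -10]
    - [0, 0, 0, -10]
    - [0, 0, 0, -10]
    - [0, 0, 0, -10]
    - [0, 0, 0, -10]
    - [0, 0, 0, -10]
    - [0, 0, 0, -10]
    - [0, 0, 0, 0]

```text
time_s: 67.05
tool_pos: [0.5183, 0.37, 0.1611]
eef_rot: [0.599, 0.801, 0.0, -0.001]
ft_force: [-2.2, 4.6, 0.6]
opening: 0.554
grasp_force: 30.0
```

```bash
python3 - <<'E'
from h import *
s=bot.get_state();print(tool()[:2],np.round(s['joint_pos'],2),np.round(s['torque'],2))
E
```

```text
(array([0.51832033, 0.37002946, 0.1611013 ]), np.float64(106.37157114649683)) [ 0.05  0.66 -1.12  1.69  0.63  1.2  -0.94] [1.09 0.37 0.08]
```

Call:
arm_command:
  motion:
    - [0, 0, 0, -10]
    - [0, 0, 0, -10]
    - [0, 0, 0, -10]
    - [0, 0, 0, -10]
    - [0, 0, 0, -5]
    - [0, 0, 0, 0]

```text
time_s: 67.8
tool_pos: [0.5201, 0.3688, 0.1611]
eef_rot: [0.25, 0.968, 0.0, 0.001]
ft_force: [5.3, 0.8, 0.2]
opening: 0.549
grasp_force: 30.0
```

```bash
python3 - <<'E'
from h import *
s=bot.get_state();print(tool()[:2],np.round(s['joint_pos'],2),np.round(s['torque'],2))
E
```

```text
(array([0.52011141, 0.36875667, 0.16111134]), np.float64(151.06481057206778)) [ 0.09  0.7  -1.19  1.69  0.68  1.24 -0.19] [ 0.32 -1.43 -0.78]
```

Call:
arm_command:
  motion:
    - [0, 0, 0, -3]
    - [0, 0, 0, -3]
    - [0, 0, 0, -3]
    - [0, 0, 0, 0]

```text
time_s: 68.3
tool_pos: [0.5197, 0.3692, 0.1611]
eef_rot: [0.173, 0.985, 0.0, 0.001]
ft_force: [5.2, 2.5, -1.4]
opening: 0.553
grasp_force: 30.0
```

```bash
python3 - <<'E'
from h import *
s=bot.get_state();print(tool()[:2],np.round(s['joint_pos'],2),np.round(s['torque'],2))
E
```

```text
(array([0.51968747, 0.36921299, 0.16105963]), np.float64(160.0638361378305)) [ 0.09  0.7  -1.19  1.69  0.69  1.24 -0.04] [ 0.85 -1.19 -0.66]
```

The torque rose to about 0.8 N m, so the cap is against its stop. I'll release and check the white line.

Call:
arm_command:
  motion:
    - [0, 0, 0, 0]
    - [0, 0, 0, 0]
    - [0, 0, 0, 0]
    - [0, 0, 0, 0]
    - [0, 0, 0, 0]
  fingers: 1

```text
time_s: 68.92
tool_pos: [0.5187, 0.3694, 0.161]
eef_rot: [0.172, 0.985, -0.0, 0.0]
ft_force: [-0.7, -0.8, 0.5]
opening: 0.996
grasp_force: 0.0
```

Call:
arm_command:
  motion:
    - [0, 0, -2, 0]
    - [0, 0, -4, 0]
    - [0, 0, -4, 0]
    - [0, 0, -2, 0]
    - [-3, 1.5, 0, -5]
    - [-3, 1.5, 0, -5]
    - [-2, 1, 0, -5]
    - [0, 0, 0, -5]
    - [0, 0, 0, -2]
    - [0, 0, 0, 0]
    - [0, 0, 0, 0]
  fingers: -0.1

```text
time_s: 70.3
tool_pos: [0.6061, 0.3866, 0.2813]
eef_rot: [-0.019, 1.0, -0.0, 0.0]
ft_force: [0.9, 0.2, -0.4]
opening: 0.447
grasp_force: 0.0
```

```bash
python3 tk.py w3.png
```

```text
cap ((0.5372437834739685, 0.37883061170578003), 0.009513555094599724) [0.5382 0.3786 0.1913] 45
tank ((0.5182792544364929, 0.36867228150367737), 0.05897074565291405) 9669
line [0.5079 0.3712 0.1919] 446
bar ((0.49265816807746887, 0.25236842036247253), (0.07006748020648956, 0.014902397058904171), 0.219046950340271) [0.4924 0.2528 0.1453] mark [0.5164 0.2522 0.1455] ang 0.3 1069 268
pipe dir 78.4 [0.49244344 0.2235888 ] 185
(array([0.60615667, 0.38656096, 0.28128235]), np.float64(-177.83004597891974)) [ 0.03  0.71 -1.18  1.35  0.65  1.49  0.51]
```

View pics/w3.png

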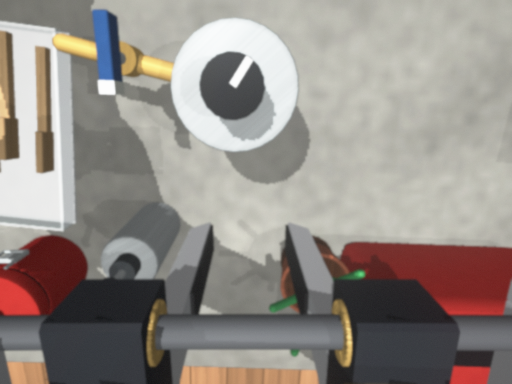

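The white line now runs from (235,85) to (250,60). That is about 149° in the world, or 2.8 rad in the tank frame, so the cap is fully unscrewed. The bar (107,12)-(107,93) lies at 0.3° and the tank's own x at -12.5°, so half open is a bar angle of about 32.5°. I'll move over the tap.

Call:
arm_command:
  motion:
    - [0, 0, 0, 1.9]
    - [2.3, -2.7, 0, 0]
    - [2.3, -2.7, 0, 0]
    - [2.3, -2.7, 0, 0]
    - [2.3, -2.7, 0, 0]
    - [2.25, -2.6, 0, 0]
    - [0, 0, 4, 0]
    - [0, 0, 4, 0]
    - [0, 0, 3, 0]
    - [0, 0, 0, 0]
    - [0, 0, 0, 0]

```text
time_s: 71.72
tool_pos: [0.4929, 0.2526, 0.1723]
eef_rot: [-0.003, 1.0, 0.0, 0.0]
ft_force: [-0.1, -0.1, 0.7]
opening: 0.45
grasp_force: 0.0
```

```bash
python3 -c "
from h import *
print(tool()[:2],rel(.4923,.2518,.117,180.3),bot.get_state()['joint_pos'][6]);print(tray2(D('top')))"
```

```text
(array([0.4928623 , 0.25258233, 0.17228152]), np.float64(-179.70257601538145)) {'yaw': np.float64(-0.0), 'tx': np.float64(0.06), 'ty': np.float64(-0.08), 'tz': np.float64(5.53)} 0.5570940872501112
((0.5728809833526611, 0.025453858077526093), (0.22813919186592102, 0.25489985942840576), 85.43301391601562)
```

Call:
arm_command:
  motion:
    - [0.05, -0.1, 2, 0]
    - [0, 0, 2, 0]
    - [0, 0, 1.5, 0]
    - [0, 0, 0, 0]
    - [0, 0, 0, 0]

```text
time_s: 72.4
tool_pos: [0.4921, 0.2514, 0.1163]
eef_rot: [-0.003, 1.0, 0.0, 0.0]
ft_force: [0.1, 0.3, -0.0]
opening: 0.451
grasp_force: 0.0
```

Call:
arm_command:
  motion:
    - [0, 0, 0, 0]
    - [0, 0, 0, 0]
    - [0, 0, 0, 0]
    - [0, 0, 0, 0]
    - [0, 0, 0, 0]
    - [0, 0, 0, 0]
  fingers: -1

```text
time_s: 73.15
tool_pos: [0.4921, 0.2524, 0.1163]
eef_rot: [-0.003, 1.0, 0.001, 0.0]
ft_force: [1.8, 7.3, -4.0]
opening: 0.147
grasp_force: 30.0
```

```bash
python3 -c "
from h import *
print(tool()[:2],bot.get_state()['torque'])"
```

```text
(array([0.49211945, 0.25238886, 0.11633107]), np.float64(-179.62505083653338)) [ 1.66412927 -0.47416006  0.12712803]
```

Call:
arm_command:
  motion:
    - [0, 0, 0, -8]
    - [0, 0, 0, -8]
    - [0, 0, 0, -8]
    - [0, 0, 0, -8]
    - [0, 0, 0, 0]
    - [0, 0, 0, 0]
    - [0, 0, 0, 0]

```text
time_s: 74.03
tool_pos: [0.4923, 0.252, 0.1163]
eef_rot: [-0.278, 0.961, 0.001, 0.001]
ft_force: [1.1, 6.5, -2.0]
opening: 0.147
grasp_force: 30.0
```

Call:
arm_command:
  motion:
    - [0, 0, 0, 0]
    - [0, 0, 0, 0]
    - [0, 0, 0, 0]
    - [0, 0, 0, 0]
  fingers: -0.2

```text
time_s: 74.53
tool_pos: [0.492, 0.2509, 0.116]
eef_rot: [-0.278, 0.961, -0.0, -0.0]
ft_force: [-0.2, -0.6, -0.4]
opening: 0.401
grasp_force: 0.0
```

Call:
arm_command:
  motion:
    - [0, 0, -1.5, 0]
    - [0, 0, -4, 0]
    - [0, 0, -5, 0]
    - [0, 0, -5, 0]
    - [-4, 0, 0, 0]
    - [-4, 0, 0, 0]
    - [-2, 0, 0, 0]
    - [0, 0, 0, 0]
    - [0, 0, 0, 0]

```text
time_s: 75.65
tool_pos: [0.5758, 0.3044, 0.2716]
eef_rot: [-0.279, 0.96, 0.0, 0.0]
ft_force: [-1.3, -0.1, 0.2]
opening: 0.4
grasp_force: 0.0
```

```bash
python3 tk.py w4.png
```

```text
cap ((0.5180985927581787, 0.36715757846832275), 0.02519683912396431) [0.5199 0.3654 0.191 ] 2361
tank ((0.517620325088501, 0.36817076802253723), 0.059585750102996826) 8002
line [0.507  0.3769 0.192 ] 348
bar ((0.492946982383728, 0.2512884736061096), (0.06857480108737946, 0.013722261413931847), 33.15763473510742) [0.493  0.2514 0.1453] mark [0.5091 0.2609 0.1452] ang 33.3 822 314
pipe dir 78.0 [0.49112013 0.21737237] 104
(array([0.57586614, 0.30415449, 0.27164743]), np.float64(-147.65651875278814)) [ 0.16  0.55 -1.09  1.54  0.49  1.36  1.16]
```

View pics/w4.png

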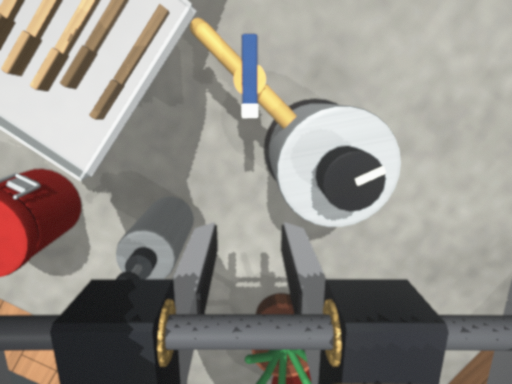

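The bar now sits at 33°, which is 45.7° from the tank's x and so half open. The cap line ((357,183)-(385,172)) still reads at the stop, and the sticks are in the tray. One last numeric check, then I hand in.

```bash
python3 - <<'E'
from h import *
T=D('top');r=tray2(T);print(r);P=cloud(T,T['d']);hsv=cv2.cvtColor(T['im'],cv2.COLOR_RGB2HSV)
th=np.radians(r[2]-90);q=P-np.array([*r[0],0]);u=q[...,0]*np.cos(th)+q[...,1]*np.sin(th);v=-q[...,0]*np.sin(th)+q[...,1]*np.cos(th)
m=(cv2.inRange(hsv,(8,60,50),(28,255,255))>0)&(abs(u)<.14)&(abs(v)<.125)&(P[...,2]<.1)
k,l,st,_=cv2.connectedComponentsWithStats(m.astype(np.uint8))
for i in range(1,k):
    if st[i,4]>20:
        s=l==i;print(st[i,4],'u',np.percentile(u[s],[1,99]).round(3),'v',np.percentile(v[s],[1,99]).round(3),'z95',np.percentile(P[s][:,2],95).round(3))
print(bot.get_state()['time_s'])
E
```

```text
((0.5723345875740051, 0.025515206158161163), (0.2277006357908249, 0.25586774945259094), 85.47242736816406)
128 u [-0.082  0.072] v [-0.091 -0.08 ] z95 0.037
138 u [-0.091  0.06 ] v [0.009 0.019] z95 0.037
132 u [-0.088  0.062] v [-0.027 -0.016] z95 0.038
131 u [-0.085  0.066] v [-0.063 -0.051] z95 0.036
99 u [-0.098  0.048] v [0.082 0.091] z95 0.037
97 u [-0.104  0.034] v [0.036 0.045] z95 0.037
75.75
```

```bash
python3 -c "
from bench import bot
print(bot.close_job())"
```

```text
the job is handed in; nothing more can be done
None
```

All six sticks lie flat in the tray, the cap is unscrewed to its stop (about 2.8 rad) and the tap stands at about 45°. I handed the job in at about 76 s of robot time; no verdict was returned.

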